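Hang the released lot's green tag on the bench rail with an S-hook

TASK

This lot is released, so its green tag goes up in the green bay of the rail. Take the spare S-hook with the orange sleeve off the rail, catch the green tag in the rack through its hole with the hook's lower bend so that it hangs from the held hook, and carry it to the rail. Hang the hook over the rail between the two green discs, let go, and leave the tag hanging still and straight with its white writing panel towards the robot; do not drop anything or shift the other tags, the red hook, the bottles or the label roll.

Things in the scene. Friction and masses are not known exactly. Their poses are not given: they have to be found in the camera images.
- hook: Spare S-hook, 142 mm long, 8 mm round wire in its x-z plane, 0.13 kg, hung on the rail. Origin: middle of its orange square sleeve, the grip, 12 x 12 mm and 38 mm long (along z). z runs up the shank, upright as it hangs; y along the rail; x away from the robot. Hung, the origin lies 58 mm below the rail's centre line.
- hook_top (a point): Centre of the hook's upper bend, 54 mm above its origin. Inner radius 10 mm, mouth open downward on the +x side, wire end at x = +14 mm, its lowest point 48 mm above the origin. The wire bulges to x = -14 mm (centre line) on its way from the shank; topmost point 72 mm above the origin. 4 mm below the bar's centre when hung.
- hook_low (a point): Wire centre at the bottom of the hook's lower bend, 66 mm below its origin, x = -1 mm. Inner radius 16 mm, bend centre 46 mm below the origin; inner bottom 62 mm, lowest point 70 mm below. Across from the wire end the bend comes back from x = +19 mm to the shank between 46 and 18 mm below the origin. A hanging tag's hole centre is 7 mm below this point.
- hook_tip (a point): Top of the wire end of the hook's lower bend, which points up and goes through the tag's hole: x = -21 mm, y = 0, 39 mm below the hook's origin, so on the robot's side of the shank. Wire 8 mm thick.
- tag_green: Green lot tag, rigid plate 150 x 72 x 4 mm, 0.11 kg, one of three in the rack (green, amber, blue, any order). Origin: centre of its underside; x along it towards the holed end, z out of its front, which has a white panel and lies upward. It slopes up 20 degrees along x, away from the robot; the holed end reaches 50 mm past the deck's edge. Hanging, it reaches 128 mm below the hole's centre.
- tag_green_hole (a point): Centre of the green tag's hole, mid-thickness. Hole 22 mm across, centre 53 mm from the tag's origin along x and 22 mm from its holed end (11 mm of plate beyond the hole). In the rack it is in free air 28 mm past the deck's edge, about 142 mm above the table.
- rack: Fixed grey steel tag rack, a lectern 276 mm wide (y), 125 mm deep (x). Origin: centre of its underside; x away from the robot, up the slope. Deck slopes 20 degrees from a 12 mm lip near the robot to its upper edge at x = +52 mm, 130 mm high; back plate at x = +40 mm, free space behind it. Three bays 91 mm apart along y with ribs 8 mm high. Tags lie loose and slide when drawn.
- rail: Fixed rail, 12 mm round bar along y, 550 mm long, centre line 315 mm above the table, on 20 mm posts at y = -275 and +275 mm, feet x = -15 to +65 mm. Origin: on the table under its middle; x away from the robot. A lamp bar hangs over its far side (x = +12 to +52 mm, underside 89 mm above the bar's centre line), so hooks cannot be taken from straight above; come tilted from the robot's side.
- bay_front (a point): Point 150 mm in front of the green bay's middle (towards the robot), at rail height; the hung tag's panel faces this way.
- bay_green: Green bay: green stretch of the bar between two fixed green discs 38 mm across, 5 mm thick, at y = -60 and +60 mm. Origin: on the bar's centre line midway between them; y along the bar, x away from the robot. The three places on the rail (green bay, red bay, bare stretch with the spare hook) are about 165 mm apart, in any order.
- bay_red: Red bay of the rail, of the same form in red; a red tag already hangs in it.
- hook_red: Bystander: S-hook of the same form with a black sleeve, hanging in the red bay. Origin: middle of its sleeve.
- tag_red: Bystander: red tag, same plate, hanging by its hole from the black-sleeved hook. Origin: centre of its rear face.
- tag_amber: Bystander: amber tag, same plate, lying in a bay of the rack. Origin and axes as for the green tag.
- tag_blue: Bystander: blue tag, same plate, lying in a bay of the rack. Origin and axes as for the green tag.
- bottle_a: Bystander: brown bottle standing left of the rack, 61 mm in diameter, 228 mm tall, 0.55 kg. Origin: centre of its base.
- bottle_b: Bystander: the same kind of bottle, right of the rack. Origin: centre of its base.
- bottle_c: Bystander: the same kind of bottle, just behind the rail. Origin: centre of its base.
- label_roll: Bystander: roll of labels standing flat on the table, 96 mm in diameter, 60 mm high. Origin: centre of its underside.
Not all that is in view belongs to the job. What is shaped like the hook but purple is not meant.

How it is judged:
By the outcome, as a careful person would: the job done as asked, in the order asked, and still so for the second after the job is handed in, with the robot touching nothing.
It also fails if it takes over 67 s, if anything falls off the work surface, if the arm or the gripper's body presses on something with over 40 N, if the wrist force passes 120 N, or if a joint passes its speed limit or range.

ROBOT

A 6-joint arm with a two-finger parallel gripper is mounted at the origin on the work surface. World frame = base frame: x ahead of the robot, y to its left, z up, the work surface at z = 0. Lengths are in m, angles in rad, forces in N, time in s.
With the tool pointing down it reaches from about 0.35 to 0.925 m from the base axis. Payload 6.4 kg.
Tool frame: the origin (TCP) lies on the mounting face of the last link; the fingertips stand 173 mm ahead of it and the grasp point (between the pads) lies 155 mm ahead of it (ctrl.tip_reach is the distance from the TCP to the fingertips, in m); z points along the fingers, y is the line along which they close (so a half turn about z gives the same grasp; the last joint's range is limited). The gripper opens to 85 mm and grips with 20 to 120 N. Pads are 22 mm wide; open, the fingers measure 114 mm over their backs; the gripper's body (76 mm by 85 mm) begins 54 mm behind the grasp point. The pads swing forward as they close: fully open they stand 13 mm farther back than shut.
Start: joints at [0.989, 0.245, 1.558, -0, 1.339, -0.174], TCP at [0.258, 0.597, 0.405] pointing down, gripper open.
Joint ranges: [-3.13, 3.13], [-1.02, 2.26], [0.13, 2.54], [-0.95, 4.09], [0.21, 2.88], [-2.74, 2.74]. Speed limits (rad/s): [2.57, 2.57, 3.14, 3.14, 3.14, 3.14].

INTERFACE

Orientations are given as a rotation vector (axis times angle).
In Python, from plant import status, optics, workorder, spotter, ctrl gives the robot as it stands.
- The arm moves only by the tool carry_out, never from a script. Its argument "increments" is a list of rows, each a list of 7 numbers: the finger opening in cm, from 0 to 8.54, then the shift along the world's x, y, z in cm, then the turn, a rotation vector about the world's x, y, z in rad. A call has 1 to 5 rows; each row shifts and turns the commanded pose from where the row before left it; what a row does not reach is not made up. A row lasts 1/8 s, in which the tool goes at most 62.5 mm and 10.7 degrees, less where a joint would pass 70% of its speed; a pose out of reach is approached as far as the arm can. A call is refused whole if a number of a shift passes 6.25 or a number of a turn 0.188, either way. A call with a gripper value outside its range is refused whole. The fingers move at their own pace and stop on an object; the grip force is fixed at half the most. Time passes only in rows, so rows that do not move let the fingers close. It gives the time, the measured TCP pose, the force, the opening and the grip force at its end, in the units of the state.
- status.sense(): the state, without advancing time (a new reading comes with each control period).
- optics.get_image(name): name is "scene" or "top" or "wrist"; returns a dict with "img" (400x640x3 uint8, red, green, blue), "depth" (400x640 float32, m along the optical axis (not along the pixel's ray), 0 where there is no reading), "fx", "fy", "cx", "cy" (pixels), "R" (3x3) and "t" (3): a world point X has camera coordinates R X + t. Camera axes: x right, y down, z forward; pixel columns grow to the right and rows downward; lengths in m; the calibration is good to about 2 mm. The wrist camera is an equidistant fisheye: a pixel r from the principal point sees the ray r / f radians off the axis. A picture is of the moment at which its call begins.
- workorder.hand_in(): hands the job in; it is judged then, once.
Trained networks look in a picture, given as the dict that the camera call returned (one of the last four; its "shot" number tells which), for a name from the list of things; names that differ only in an ending like _2 or _b are one class to them, and where a whole thing is asked for, a point or a joint stands for the part that bears it (a point fixed in the world has none). Each returns a list of dicts, best first, with "score" (0 to 1); they miss things now and then, are a little off and sometimes report something else, mostly with a low value. They report only what shows in the picture. A call takes as long as a camera call. They do not tell look-alikes from the thing itself.
- spotter.search_frame(query, picture): "box" ([left, top, right, bottom] in pixels, round what is visible of it).
- spotter.mark_of(query, picture): "at" ([column, row] in pixels: a listed point, or the origin of a listed thing).
The state is a dict: "time": time; "qpos": joint angles; "dq": joint speeds; "joint_efforts": joint torques, N m; "tool_pos": TCP position; "tcp_rot": TCP orientation; "contact_force": force on the tool from outside, world axes, zero at the start; "torque": the same for the moment, N m; "grip_width": opening from 0.0 (shut) to 1.0 (fully open); "gripper_force": force on a finger pad.
Only numpy, scipy, OpenCV 4.12 (cv2) and the standard library are available. Lean on these libraries where they do the work, as an engineer would, in place of code of your own. Each camera call takes 0.05 s, during which the arm holds its last target. There are 200 camera calls.

## Working session

There is one attempt and no reset: what is moved stays moved. The work goes in short steps, Python scripts to look and compute and a tool call to move; the robot and the scene stay as the last step left them, time stands still between calls to the robot, and variables do not carry over. Pictures are saved under pics/ and viewed, at most 10 in all, crops included, and the job is handed in when it is done.

Besides the shell and the picture viewer there is one more tool, called after ">>>" as name(argument=value, ...), one argument or row to a line, values as JSON. carry_out: Moves the arm, as the interface text tells. Its arguments: {"type":"object","properties":{"increments":{"type":"array","items":{"type":"array","items":{"type":"number"}}}},"required":["increments"]}

```bash
mkdir -p pics; ls; cat > h.py <<'E'
import numpy as np, cv2
from plant import status, optics, workorder, spotter, ctrl
from scipy.spatial.transform import Rotation as Ro
def world(p,u,v,d):
    c=np.array([(u-p['cx'])/p['fx']*d,(v-p['cy'])/p['fy']*d,d]); return p['R'].T@(c-p['t'])
def depth(p,u,v,r=2):
    u,v=int(round(u)),int(round(v)); a=p['depth'][max(v-r,0):v+r+1,max(u-r,0):u+r+1]; a=a[a>0]
    return np.median(a) if a.size else 0
def save(p,n): cv2.imwrite('pics/'+n,p['img'][:,:,::-1])
E
cat > a.py <<'E'
from h import *
np.set_printoptions(precision=4,suppress=True)
for n in ['scene','top']:
    p=optics.get_image(n); save(p,n+'0.png')
    np.savez(n+'0.npz',**p)
    print(n,p['fx'],p['R'].tolist(),p['t'])
    for q in ['hook','hook_tip','hook_low','tag_green','tag_green_hole','bay_green','bay_red','rack','bottle_a','label_roll']:
        for m in spotter.mark_of(q,p)[:3]:
            u,v=m['at'];d=depth(p,u,v); print(q,round(m['score'],2),np.round(m['at']),world(p,u,v,d) if d else None)
print(status.sense())
E
python3 a.py
```

```text
pics
scene 439.3970888463371 [[0.4432548971388611, 0.8963823830824805, -0.004870263010432842], [0.5366134831589167, -0.2696959117482007, -0.7995686867795422], [-0.7180327749166275, 0.3517992872159917, -0.6005549064489004]] [-0.2869 -0.1064  1.7394]
hook 0.73 [244. 241.] [ 0.65   -0.1943  0.2545]
hook 0.67 [172. 243.] [ 0.2824 -0.3392  0.0077]
hook_tip 0.75 [172. 237.] [ 0.247  -0.3314  0.0028]
hook_tip 0.52 [243. 246.] [ 0.6503 -0.1978  0.2394]
hook_low 0.65 [178. 233.] [ 0.2403 -0.3109  0.0088]
hook_low 0.61 [246. 257.] [ 0.6639 -0.1983  0.2147]
tag_green 0.64 [277. 220.] [ 0.4751 -0.0446  0.1358]
tag_green 0.57 [301. 212.] [ 0.6387 -0.0376  0.2786]
tag_green_hole 0.88 [280. 224.] [ 0.5062 -0.0466  0.1468]
tag_green_hole 0.22 [315. 312.] [ 0.751  -0.0562  0.0276]
bay_green 0.85 [357. 183.] [0.6386 0.1232 0.3173]
bay_red 0.62 [305. 201.] [ 0.6511 -0.0319  0.3211]
bay_red 0.24 [326. 204.] [0.4627 0.1258 0.1289]
rack 0.95 [301. 235.] [ 0.6381 -0.0383  0.2039]
rack 0.29 [278. 222.] [ 0.4874 -0.0455  0.1367]
bottle_a 0.72 [243. 262.] [ 0.4761 -0.164   0.0171]
bottle_a 0.64 [247. 260.] [ 
[... 1126 characters left out ...]
0.1505]
bottle_a 0.65 [345. 153.] [ 0.7033 -0.0255  0.0663]
bottle_a 0.63 [268. 220.] [0.4602 0.2169 0.1245]
label_roll 0.56 [198. 215.] [0.4817 0.4556 0.0614]
label_roll 0.23 [405. 162.] [ 0.6339 -0.1967  0.1965]
{'time': 1.1, 'qpos': array([ 0.9889,  0.2451,  1.5578,  0.    ,  1.3387, -0.1741]), 'dq': array([ 0.0005, -0.0011,  0.0004, -0.0006,  0.0001, -0.0003]), 'joint_efforts': array([  0.0002, -42.9538, -32.6417,  -0.0002,   0.0009,  -0.    ]), 'tool_pos': array([0.2578, 0.5967, 0.4047]), 'tcp_rot': array([-0.6361, -3.0765,  0.    ]), 'contact_force': array([ 0.4006, -0.1524,  0.6038]), 'torque': array([ 0.0465, -0.0031, -0.0228]), 'gripper_force': 0.0, 'grip_width': 0.9945400388874611}
```

```bash
python3 - <<'E'
import cv2
a=cv2.imread('pics/scene0.png'); cv2.imwrite('pics/s1.png',cv2.resize(a[130:330,130:460],(792,480),interpolation=cv2.INTER_CUBIC))
a=cv2.imread('pics/top0.png'); cv2.imwrite('pics/t1.png',cv2.resize(a[110:310,160:480],(800,500),interpolation=cv2.INTER_CUBIC))
E
```

```text
(no output)
```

View pics/s1.png

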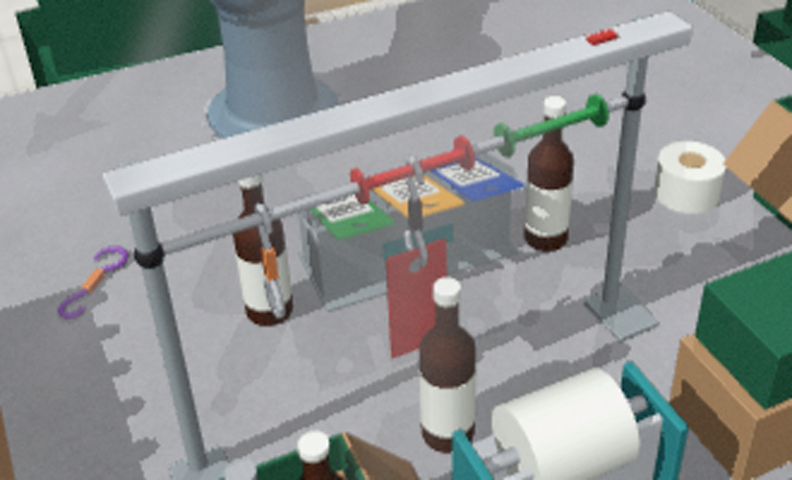

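View pics/t1.png

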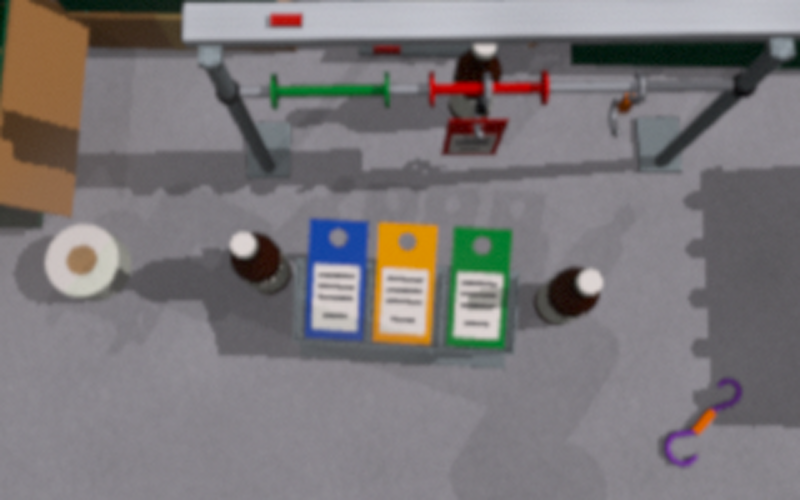

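Scene (far side): the orange-sleeved hook is at crop (268,262) and the purple decoy lies on the table at left. The green tag is the rack's right bay (y≈-0.045) and the green bay is at y≈0.13. The top view agrees: green tag hole at crop (481,245), green bay at (330,90). Next I'll get positions by colour segmentation.

```bash
cat > m.py <<'E'
from h import *
np.set_printoptions(precision=4,suppress=True)
def cloud(p,mask):
    v,u=np.nonzero(mask&(p['depth']>0)); d=p['depth'][v,u]
    c=np.stack([(u-p['cx'])/p['fx']*d,(v-p['cy'])/p['fy']*d,d],1); return (c-p['t'])@p['R']
def hsv(p,lo,hi): return cv2.inRange(cv2.cvtColor(p['img'],cv2.COLOR_RGB2HSV),lo,hi)>0
if __name__=='__main__':
  for n in ['scene','top']:
    p=dict(np.load(n+'0.npz'))
    print(n,'cam',-p['R'].T@p['t'])
    def box(X,lo,hi):
        X=X[np.all((X>lo)&(X<hi),1)]; return X
    O=box(cloud(p,hsv(p,(5,130,90),(18,255,255))),[.58,-.28,.15],[.72,-.1,.33])
    print('orange',len(O),np.median(O,0),O.min(0),O.max(0))
    G=cloud(p,hsv(p,(50,110,50),(80,255,255)))
    T=box(G,[.36,-.12,.08],[.56,.03,.18]); print('tag',len(T),T.min(0),T.max(0),np.median(T,0))
    r=cv2.minAreaRect((T[:,:2]*1000).astype(np.float32)); print(r)
    B=box(G,[.58,.0,.28],[.7,.28,.36]); print('bay',len(B),B.min(0),B.max(0),np.median(B,0))
    R=cloud(p,p['depth']>0); R=box(R,[.56,-.24,.30],[.70,.24,.335])
    # fit bar
    for y in np.arange(-.22,.23,.04):
        S=R[abs(R[:,1]-y)<.012]
        if len(S): print(round(y,2),len(S),np.median(S,0),end='; ')
    print()
    print('red/black hooks below rail:')
    H=box(cloud(p,p['depth']>0),[.58,-.25,.16],[.70,-.13,.30])
    for z in np.arange(.17,.3,.01):
        S=H[abs(H[:,2]-z)<.005]
        if len(S): print(round(z,3),len(S),S.min(0)[:2],S.max(0)[:2],np.median(S,0)[:2])
E
python3 m.py
```

```text
scene cam [ 1.4332 -0.3834  0.9581]
orange 65 [ 0.6506 -0.1982  0.262 ] [ 0.6402 -0.2029  0.2407] [ 0.6543 -0.1914  0.2778]
tag 34 [ 0.4689 -0.0622  0.1324] [ 0.5192 -0.0129  0.1524] [ 0.4931 -0.0307  0.1428]
((498.07440185546875, -31.334800720214844), (26.391117095947266, 67.43022155761719), 45.12986373901367)
bay 178 [0.6135 0.091  0.2992] [0.6503 0.193  0.3352] [0.6374 0.1729 0.3195]
-0.22 51 [ 0.6495 -0.2204  0.3191]; -0.18 51 [ 0.6484 -0.1793  0.3198]; -0.14 49 [ 0.6465 -0.141   0.319 ]; -0.1 100 [ 0.6469 -0.0969  0.321 ]; -0.06 49 [ 0.6445 -0.0606  0.3195]; -0.02 47 [ 0.6437 -0.0192  0.3204]; 0.02 103 [0.6429 0.0228 0.3206]; 0.06 82 [0.64 0.07 0.32]; 0.1 41 [0.6387 0.1005 0.3199]; 0.14 38 [0.6378 0.1396 0.3195]; 0.18 87 [0.6358 0.1898 0.3201]; 0.22 43 [0.6345 0.2232 0.3187]; 
red/black hooks below rail:
0.19 2 [ 0.6335 -0.1997] [ 0.6413 -0.1996] [ 0.6374 -0.1997]
0.2 29 [ 0.6266 -0.2005] [ 0.6666 -0.194 ] [ 0.6354 -0.1982]
0.21 16 [ 0.6252 -0.2007] [ 0.668  -0.1932] [ 0.6651 -0.1964]
0.22 21 [ 0.6226 -0.1999] [ 0.6671 -0.1925] [ 0.6633 -0.1973]
0.23 17 [ 0.6463 -0.1996] [ 0.665
[... 1130 characters left out ...]
8 53 [0.6317 0.1833 0.3218]; 0.22 46 [0.631  0.2204 0.321 ]; 
red/black hooks below rail:
0.19 2 [ 0.6465 -0.1968] [ 0.6529 -0.1936] [ 0.6497 -0.1952]
0.2 21 [ 0.6333 -0.1988] [ 0.6627 -0.1921] [ 0.6477 -0.1947]
0.21 7 [ 0.6263 -0.2001] [ 0.6637 -0.1909] [ 0.6338 -0.1931]
0.22 7 [ 0.6234 -0.1969] [ 0.6659 -0.191 ] [ 0.6273 -0.1939]
0.23 4 [ 0.6567 -0.1943] [ 0.6642 -0.1918] [ 0.6613 -0.1926]
0.25 9 [ 0.641  -0.1979] [ 0.6527 -0.1896] [ 0.6426 -0.1902]
0.26 8 [ 0.6409 -0.1985] [ 0.651  -0.1889] [ 0.642  -0.1902]
0.27 11 [ 0.6411 -0.2008] [ 0.6528 -0.189 ] [ 0.6421 -0.1944]
0.28 8 [ 0.6427 -0.1989] [ 0.6515 -0.1907] [ 0.6471 -0.1917]
0.29 4 [ 0.6378 -0.1929] [ 0.646  -0.1918] [ 0.6419 -0.1923]
```

```bash
cat > plan.py <<'E'
from h import *
def Rt(yaw,pitch):  # tool z along heading yaw, pitch below horizontal; tool y ~ +y
    return Ro.from_euler('ZY',[yaw,pitch+0.0]).as_matrix()@np.array([[0,0,1],[0,1,0],[-1,0,0.]])
def grasp_tcp(g,yaw,pitch): return np.array(g)-0.155*Rt(yaw,pitch)[:,2]
def go(pos,R,s=None):
    s=s or status.sense(); d=(np.array(pos)-s['tool_pos'])*100
    w=(Ro.from_matrix(R)*Ro.from_rotvec(s['tcp_rot']).inv()).as_rotvec()
    print('shift cm',d.round(2),'turn',w.round(3),'min rows',np.linalg.norm(d)/6.25,np.linalg.norm(w)/.187)
    return d,w
E
python3 - <<'E'
from plan import *
R=Rt(.034,np.radians(30)); print(R.round(2))
g=[.646,-.196,.257]
print(grasp_tcp(g,.034,np.radians(30)))
go(grasp_tcp(g,.034,np.radians(30))-.09*R[:,2],R)
E
```

```text
[[-0.5  -0.03  0.87]
 [-0.02  1.    0.03]
 [-0.87 -0.   -0.5 ]]
[ 0.51184364 -0.20056307  0.3345    ]
shift cm [ 17.62 -79.99  -2.52] turn [-0.196 -1.037  0.4  ] min rows 13.11164641935209 6.0350167423384455
```

>>> carry_out(
  increments=[
    [5, 1.1, -5, 1.2, 0, 0, 0],
    [5, 1.1, -5, 1.2, 0, 0, 0],
    [5, 1.1, -5, 1.2, 0, 0, 0],
    [5, 1.1, -5, 1.2, 0, 0, 0],
    [5, 1.1, -5, 0, 0, 0, 0],
  ],
)

```text
time: 1.72
tool_pos: [0.3129, 0.3453, 0.4541]
tcp_rot: [0.635, 3.074, 0.003]
contact_force: [1.2, -0.6, 0.6]
grip_width: 0.584
gripper_force: 0.0
```

>>> carry_out(
  increments=[
    [5, 1.1, -5, 0, -0.0245, -0.1296, 0.05],
    [5, 1.1, -5, 0, -0.0245, -0.1296, 0.05],
    [5, 1.1, -5, 0, -0.0245, -0.1296, 0.05],
    [5, 1.1, -5, 0, -0.0245, -0.1296, 0.05],
    [5, 1.1, -5, 0, -0.0245, -0.1296, 0.05],
  ],
)

```text
time: 2.35
tool_pos: [0.3676, 0.0954, 0.4531]
tcp_rot: [0.181, 2.472, 0.013]
contact_force: [0.7, 0.3, 0.1]
grip_width: 0.583
gripper_force: 0.0
```

>>> carry_out(
  increments=[
    [5, 1.1, -5, -1, -0.0245, -0.1296, 0.05],
    [5, 1.1, -5, -1, -0.0245, -0.1296, 0.05],
    [5, 1.1, -5, -1, -0.0245, -0.1296, 0.05],
    [5, 1.1, -5, -1, 0, 0, 0],
    [5, 1.1, -5, -1, 0, 0, 0],
  ],
)

```text
time: 2.98
tool_pos: [0.4161, -0.1129, 0.41]
tcp_rot: [0.004, 2.208, 0.045]
contact_force: [0.5, 0.2, -0.3]
grip_width: 0.587
gripper_force: 0.0
```

```bash
python3 - <<'E'
from plan import *
print(status.sense()['qpos'])
R=Rt(.034,np.radians(30)); g=[.646,-.196,.257]
go(grasp_tcp(g,.034,np.radians(30))-.09*R[:,2],R)
E
```

```text
[-0.62712894 -0.46390956  2.25878954  0.84709209  0.72465317 -2.66812916]
shift cm [ 1.79 -9.03 -3.05] turn [-0.031 -0.114  0.019] min rows 1.5517360581136221 0.6401273312307398
```

```bash
cat > kin.py <<'E'
from plan import *
from scipy.optimize import least_squares
def Rq(q,c=0): return Ro.from_euler('ZYZYZ',[q[0],q[1]+q[2],q[3],q[4],q[5]+c]).as_matrix()
E
python3 - <<'E'
from kin import *
q0=np.array([0.9889,0.2451,1.5578,0,1.3387,-0.1741]);p0=np.array([.2578,.5967,.4047]);r0=Ro.from_rotvec([-.6361,-3.0765,0]).as_matrix()
s=status.sense();q1=s['qpos'];p1=s['tool_pos'];r1=Ro.from_rotvec(s['tcp_rot']).as_matrix()
print((Rq(q0).T@r0).round(3));print((Rq(q1).T@r1).round(3))
E
```

```text
Traceback (most recent call last):
  File "kin.py", line 3, in Rq
    def Rq(q,c=0): return Ro.from_euler('ZYZYZ',[q[0],q[1]+q[2],q[3],q[4],q[5]+c]).as_matrix()
                          ~~~~~~~~~~~~~^^^^^^^^^^^^^^^^^^^^^^^^^^^^^^^^^^^^^^^^^^^
  File "scipy/spatial/transform/_rotation.pyx", line 1413, in scipy.spatial.transform._rotation.Rotation.from_euler
ValueError: Expected axis specification to be a non-empty string of upto 3 characters, got ZYZYZ
```

```bash
cat > kin.py <<'E'
from plan import *
from scipy.optimize import least_squares
E_=lambda a,x:Ro.from_euler(a,x).as_matrix()
def Rq(q,c=0): return E_('ZYZ',[q[0],q[1]+q[2],q[3]])@E_('YZ',[q[4],q[5]+c])
E
python3 - <<'E'
from kin import *
q0=np.array([0.9889,0.2451,1.5578,0,1.3387,-0.1741]);p0=np.array([.2578,.5967,.4047]);r0=Ro.from_rotvec([-.6361,-3.0765,0]).as_matrix()
s=status.sense();q1=s['qpos'];p1=s['tool_pos'];r1=Ro.from_rotvec(s['tcp_rot']).as_matrix()
print((Rq(q0).T@r0).round(3));print((Rq(q1).T@r1).round(3))
def fk(k,q):
    u=lambda a,L:L*(E_('ZY',[q[0],a])@[0,0,1])
    return E_('Z',q[0])@[k[0],0,k[1]]+u(q[1],k[2])+u(q[1]+q[2],k[3])+k[4]*Rq(q)[:,2]
S=least_squares(lambda k:np.r_[fk(k,q0)-p0,fk(k,q1)-p1,(k-np.array([0.05,.3,.4,.4,.15]))*1e-4],[0.05,.3,.4,.4,.15])
print(S.x,fk(S.x,q0)-p0,fk(S.x,q1)-p1)
E
```

```text
[[ 0. -1. -0.]
 [ 1.  0.  0.]
 [-0. -0.  1.]]
[[ 0. -1. -0.]
 [ 1.  0. -0.]
 [ 0. -0.  1.]]
[ 9.69831489 -2.04581569  0.60043442 -9.45742597  0.30744667] [ 9.40533276e-02 -6.18727020e-02 -2.59061966e-05] [-1.25796269e-05 -1.24923613e-05  2.59296547e-05]
```

```bash
cat >> kin.py <<'E'
def fk(k,q):
    u=lambda a,L:L*(E_('ZY',[q[0],a])@[0,0,1])
    return E_('Z',q[0])@[k[0],k[5],k[1]]+u(q[1],k[2])+u(q[1]+q[2],k[3])+k[4]*Rq(q,np.pi/2)[:,2]
E
python3 - <<'E'
from kin import *
q0=np.array([0.9889,0.2451,1.5578,0,1.3387,-0.1741]);p0=np.array([.2578,.5967,.4047])
s=status.sense();q1=s['qpos'];p1=s['tool_pos']
k0=np.array([0.0,.3,.45,.45,.15,.11])
for w in [1e-2,1e-3]:
  S=least_squares(lambda k:np.r_[fk(k,q0)-p0,fk(k,q1)-p1,(k-k0)*w*np.array([30,1,1,1,1,1])],k0)
  print(S.x,fk(S.x,q0)-p0,fk(S.x,q1)-p1)
E
```

```text
[9.71524627e-05 2.06254649e-01 4.19018503e-01 5.53238407e-01
 8.08253301e-02 1.12583587e-01] [-8.24647380e-06 -6.03463552e-06 -3.41842229e-05] [-1.57577562e-06 -3.58881036e-06  4.35590442e-05]
[3.31021154e-04 2.06182301e-01 4.18987892e-01 5.53018368e-01
 8.07670134e-02 1.12598199e-01] [-1.36921057e-05  1.22735243e-05 -2.72968200e-05] [-1.31226590e-05 -1.29501225e-05  2.73909240e-05]
```

```bash
cat >> kin.py <<'E'
K=[0,.2062,.419,.5531,.0808,.1126]
LO=np.array([-3.13,-1.02,.13,-.95,.21,-2.74]);HI=np.array([3.13,2.26,2.54,4.09,2.88,2.74])
def ik(p,R,seed):
    f=lambda q:np.r_[fk(K,q)-p,0.3*(Ro.from_matrix(R.T@Rq(q,np.pi/2))).as_rotvec()]
    S=least_squares(f,np.clip(seed,LO+.01,HI-.01),bounds=(LO-.6,HI+.6)); return S.x,np.linalg.norm(S.fun)
E
python3 - <<'E'
from kin import *
np.set_printoptions(precision=2,suppress=True)
s=status.sense()['qpos']
Fl=np.diag([-1,-1,1.])
for name,g,yaw in [('pre',[.57,-.198,.30],.034),('hook',[.646,-.196,.257],.034),('tag',[.521,-.044,.18],-.04),('tagup',[.521,-.044,.4],-.04),('bay',[.635,.132,.287],.034),('baypre',[.57,.13,.38],.034)]:
  for pd in [30,20,40]:
    for fl in [0,1]:
      R=Rt(yaw,np.radians(pd)); p=np.array(g)-.155*R[:,2]
      if fl: R=R@Fl
      best=None
      for a in [0,3.1]:
        for j6 in [-1.6,1.6]:
          q,e=ik(p,R,np.array([s[0]+.4,-.4,2.2,.6+a,.8,j6]))
          if e<1e-3:
            bad=np.minimum(q-LO,HI-q).min()
            if best is None or bad>best[0]: best=(bad,q)
      if best: print(name,pd,fl,round(best[0],2),best[1])
E
```

```text
pre 30 0 -0.37 [-0.78 -0.28  2.2   1.17  0.75 -3.11]
pre 30 1 0.34 [-0.78 -0.28  2.2   1.17  0.75  0.03]
pre 20 0 -0.14 [-0.81 -0.28  2.27  1.49  0.79  2.88]
pre 20 1 0.27 [-0.81 -0.28  2.27  1.49  0.79 -0.26]
pre 40 0 -0.09 [-0.74 -0.25  2.12  0.87  0.78 -2.83]
pre 40 1 0.42 [-0.74 -0.25  2.12  0.87  0.78  0.31]
hook 30 0 -0.32 [-0.66 -0.05  2.09  1.31  0.61  3.06]
hook 30 1 0.4 [-0.66 -0.05  2.09  1.31  0.61 -0.09]
hook 20 0 0.04 [-0.69 -0.04  2.15  1.69  0.68  2.7 ]
hook 20 1 0.39 [-0.69 -0.04  2.15  1.69  0.68 -0.44]
hook 40 0 -0.12 [-0.63 -0.03  2.01  0.93  0.63 -2.86]
hook 40 1 0.42 [-0.63 -0.03  2.01  0.93  0.63  0.28]
tag 30 0 -0.21 [-0.47 -0.42  2.55  1.53  0.37  2.95]
tag 30 1 -0.01 [-0.47 -0.42  2.55  1.53  0.37 -0.19]
tag 20 0 -0.07 [-0.5  -0.4   2.61  2.08  0.5   2.41]
tag 20 1 -0.07 [-0.5  -0.4   2.61  2.08  0.5  -0.73]
tag 40 0 0.04 [-0.44 -0.4   2.46  0.9   0.39 -2.7 ]
tag 40 1 0.08 [-0.44 -0.4   2.46  0.9   0.39  0.44]
tagup 30 0 0.28 [-0.47 -0.65  2.26  0.66  0.64 -2.36]
tagup 30 1 0.28 [-0.47 -0.65  2.26  0.66  0.64  0.79]
tagup 20 0 0.08 [-0.5  -0.7   2.36  0.99  0.52 -2.66]
tagup 20 1 0.18 [-0.5  -0.7   2.36  0.99  0.52  0.48]
tagup 40 0 0.38 [-0.44 -0.58  2.16  0.44  0.78 -2.16]
tagup 40 1 0.38 [-0.44 -0.58  2.16  0.44  0.78  0.98]
bay 30 0 -0.08 [ 0.03 -0.18  2.15  0.04  0.13 -1.61]
bay 30 1 -0.08 [ 0.03 -0.18  2.15  0.04  0.13  1.53]
bay 20 0 -0.09 [ 0.03 -0.18  2.22  3.1   0.12  1.61]
bay 20 1 -0.09 [ 0.03 -0.18  2.22  3.1   0.12 -1.53]
bay 40 0 0.15 [ 0.03 -0.15  2.06  0.01  0.36 -1.58]
bay 40 1 0.15 [ 0.03 -0.15  2.06  0.01  0.36  1.56]
baypre 30 0 0.15 [ 0.03 -0.44  2.17  0.01  0.36 -1.59]
baypre 30 1 0.15 [ 0.03 -0.44  2.17  0.01  0.36  1.56]
baypre 20 0 -0.08 [ 0.03 -0.47  2.25  0.04  0.13 -1.61]
baypre 20 1 -0.08 [ 0.03 -0.47  2.25  0.04  0.13  1.53]
baypre 40 0 0.37 [ 0.03 -0.38  2.07  0.01  0.58 -1.58]
baypre 40 1 0.37 [ 0.03 -0.38  2.07  0.01  0.58  1.56]
```

```bash
python3 - <<'E'
from kin import *
np.set_printoptions(precision=3,suppress=True)
s=status.sense(); z=Ro.from_rotvec(s['tcp_rot']).as_matrix()[:,2]; print(z, z*.185)
R=Rt(.034,np.radians(38)); p=np.array([.6405,-.196,.254])-.155*R[:,2]; print('grasp',p,'pre',p-.09*R[:,2])
Fl=np.diag([-1,-1,1.])
q,e=ik(p-.09*R[:,2],R@Fl,[-.7,-.3,2.1,.9,.8,.3]);print(q,e)
q,e=ik(p,R@Fl,q);print(q,e)
q,e=ik(p+[0,0,.03],R@Fl,q);print(q,e)
print(p-.09*R[:,2]-s['tool_pos'])
E
```

```text
[ 0.804  0.031 -0.594] [ 0.149  0.006 -0.11 ]
grasp [ 0.518 -0.2    0.349] pre [ 0.448 -0.203  0.405]
[-0.752 -0.267  2.123  0.909  0.784  0.281] 1.7173240926721776e-11
[-0.647 -0.048  2.039  1.009  0.626  0.198] 2.8855661344829623e-13
[-0.647 -0.078  2.009  0.942  0.66   0.281] 5.944149080180893e-12
[ 0.031 -0.09  -0.005]
```

>>> carry_out(
  increments=[
    [5, 0.18, -0.53, -0.03, 0.149, 0.006, -0.11],
    [5, 0.18, -0.53, -0.03, 0.149, 0.006, -0.11],
    [5, 0.18, -0.53, -0.03, 0.149, 0.006, -0.11],
    [5, 0.18, -0.53, -0.03, 0.149, 0.006, -0.11],
    [5, 0.18, -0.53, -0.03, 0.149, 0.006, -0.11],
  ],
)

```text
time: 3.6
tool_pos: [0.4252, -0.138, 0.4084]
tcp_rot: [1.022, 2.024, 0.557]
contact_force: [0.0, -0.1, 0.4]
grip_width: 0.584
gripper_force: 0.0
```

>>> carry_out(
  increments=[
    [5, 0.18, -0.53, -0.03, 0.149, 0.006, -0.11],
    [5, 0.18, -0.53, -0.03, 0.149, 0.006, -0.11],
    [5, 0.18, -0.53, -0.03, 0.149, 0.006, -0.11],
    [5, 0.18, -0.53, -0.03, 0.149, 0.006, -0.11],
    [5, 0.18, -0.53, -0.03, 0.149, 0.006, -0.11],
  ],
)

```text
time: 4.22
tool_pos: [0.4342, -0.1645, 0.4069]
tcp_rot: [1.946, 1.449, 1.014]
contact_force: [-0.3, -0.0, -0.3]
grip_width: 0.588
gripper_force: 0.0
```

>>> carry_out(
  increments=[
    [5, 0.18, -0.53, -0.03, 0.149, 0.006, -0.11],
    [5, 0.18, -0.53, -0.03, 0.149, 0.006, -0.11],
    [5, 0.18, -0.53, -0.03, 0.149, 0.006, -0.11],
    [5, 0.18, -0.53, -0.03, 0.149, 0.006, -0.11],
    [5, 0.18, -0.53, -0.03, 0.149, 0.006, -0.11],
  ],
)

```text
time: 4.85
tool_pos: [0.4432, -0.191, 0.4054]
tcp_rot: [2.657, 0.474, 1.355]
contact_force: [0.3, -0.6, -0.4]
grip_width: 0.588
gripper_force: 0.0
```

>>> carry_out(
  increments=[
    [5, 0.18, -0.53, -0.03, 0.149, 0.006, -0.11],
    [5, 0.18, -0.53, -0.03, 0.149, 0.006, -0.11],
    [5, 0, 0, 0, 0, 0, 0],
  ],
)

```text
time: 5.22
tool_pos: [0.4468, -0.2016, 0.4047]
tcp_rot: [-2.766, 0.014, -1.4]
contact_force: [0.9, 1.0, -0.7]
grip_width: 0.586
gripper_force: 0.0
```

```bash
cat > look.py <<'E'
import sys
from kin import *
from m import cloud,hsv
np.set_printoptions(precision=4,suppress=True)
def box(X,lo,hi): return X[np.all((X>lo)&(X<hi),1)]
Fl=np.diag([-1,-1,1.])
def wristray(p,u,v):
    x,y=(u-p['cx'])/p['fx'],(v-p['cy'])/p['fy']; r=np.hypot(x,y); 
    c=np.array([x/r*np.sin(r),y/r*np.sin(r),np.cos(r)]) if r>0 else np.array([0,0,1.])
    return -p['R'].T@p['t'], p['R'].T@c, c
def wristpt(p,u,v,d=None):
    o,w,c=wristray(p,u,v); d=d or depth(p,u,v); return o+w*d/c[2]
E
python3 - <<'E'
from look import *
s=status.sense(); print(s['qpos'])
R=Rt(.034,np.radians(38))@Fl; p=np.array([.6405,-.196,.254])-.155*R[:,2]
go(p-.09*R[:,2],R)
im=optics.get_image('wrist'); save(im,'w1.png')
for q in ['hook','hook_tip','hook_top']:
    for m in spotter.mark_of(q,im)[:2]:
        u,v=m['at']; print(q,m['score'],m['at'],wristpt(im,u,v) if depth(im,u,v) else None)
E
```

```text
[-0.7545 -0.2598  2.1218  0.958   0.7805  0.2879]
shift cm [ 0.08 -0.09  0.01] turn [-0.041  0.029  0.024] min rows 0.019458640904202573 0.29798692105162927
hook 0.68 [326.4, 216.5] [ 0.6417 -0.199   0.2646]
hook_tip 0.94 [324.5, 260.7] [ 0.6293 -0.1965  0.2175]
hook_tip 0.61 [60.8, 394.4] [0.4624 0.1344 0.1278]
hook_top 0.7 [321.3, 169.7] [ 0.634  -0.1973  0.3227]
```

View pics/w1.png

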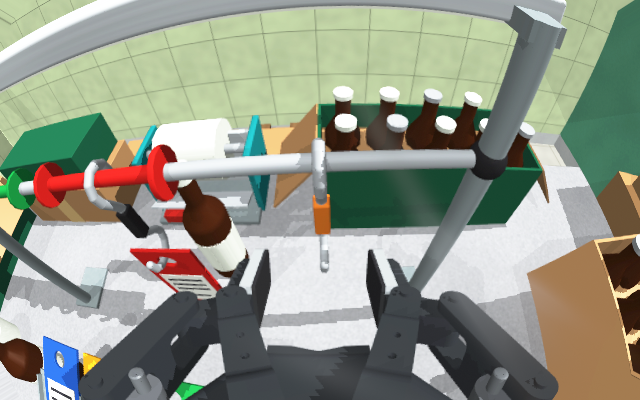

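The wrist view shows the hook centred between the fingers (sleeve at pixel (321,215)). Now moving in.

>>> carry_out(
  increments=[
    [5, 1.44, -0.02, -1.1, -0.041, 0.029, 0.024],
    [5, 1.44, -0.02, -1.1, 0, 0, 0],
    [5, 1.44, -0.02, -1.1, 0, 0, 0],
    [5, 1.44, -0.02, -1.1, 0, 0, 0],
    [5, 1.44, -0.02, -1.1, 0, 0, 0],
  ],
)

```text
time: 6.05
tool_pos: [0.5192, -0.2022, 0.3493]
tcp_rot: [-2.809, -0.047, -1.37]
contact_force: [0.3, -0.3, 0.7]
grip_width: 0.584
gripper_force: 0.0
```

>>> carry_out(
  increments=[
    [1, 0, 0, 0, 0, 0, 0],
    [1, 0, 0, 0, 0, 0, 0],
    [1, 0, 0, 0, 0, 0, 0],
    [1, 0, 0, 0, 0, 0, 0],
    [1, 0, 0, 0, 0, 0, 0],
  ],
)

```text
time: 6.68
tool_pos: [0.5187, -0.2025, 0.3501]
tcp_rot: [-2.809, -0.045, -1.37]
contact_force: [-0.1, 0.9, 1.0]
grip_width: 0.122
gripper_force: 45.1
```

```bash
python3 - <<'E'
from look import *
s=status.sense(); print(s['qpos'],s['tool_pos'],s['contact_force'],s['torque'],s['grip_width'],s['gripper_force'])
R=Rt(.034,np.radians(38))@Fl; p=np.array([.6405,-.198,.254])-.155*R[:,2]
go(p,R)
im=optics.get_image('wrist'); save(im,'w2.png')
E
```

```text
[-0.6503 -0.0135  2.0064  1.0127  0.6282  0.1939] [ 0.5187 -0.2025  0.3501] [-0.087   0.942   1.0041] [0.0253 0.284  0.0512] 0.12218680209339497 45.05363881587982
shift cm [-0.03  0.03 -0.07] turn [-0.002  0.     0.001] min rows 0.012432904827097522 0.011664128180981885
```

View pics/w2.png

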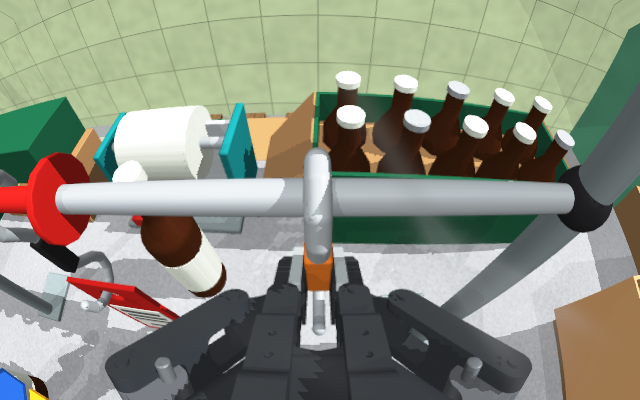

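The sleeve is held (pixel (318,270), between the pads). Lifting off the bar and withdrawing.

>>> carry_out(
  increments=[
    [1, 0, 0, 0.6, 0, 0, 0],
    [1, 0, 0, 0.7, 0, 0, 0],
    [1, 0, 0, 0.7, 0, 0, 0],
    [1, 0, 0, 0.7, 0, 0, 0],
    [1, 0, 0, 0.4, 0, 0, 0],
  ],
)

```text
time: 7.35
tool_pos: [0.5164, -0.2014, 0.374]
tcp_rot: [-2.814, -0.045, -1.348]
contact_force: [-8.4, -2.1, -20.5]
grip_width: 0.13
gripper_force: 44.8
```

>>> carry_out(
  increments=[
    [1, -1, 0, 0, 0, 0, 0],
    [1, -2, 0, 0, 0, 0, 0],
    [1, -2, 0, 0.5, 0, 0, 0],
    [1, -2, 0, 1, 0, 0, 0],
    [1, -2, 0, 1, 0, 0, 0],
  ],
)

```text
time: 7.98
tool_pos: [0.4284, -0.2026, 0.4084]
tcp_rot: [-2.808, -0.046, -1.376]
contact_force: [0.5, 0.3, -0.8]
grip_width: 0.124
gripper_force: 45.1
```

```bash
cat > hk.py <<'E'
from look import *
# hook as seen, relative to expected origin in hand
s=status.sense(); R=Ro.from_rotvec(s['tcp_rot']).as_matrix()
off=np.array([.0055,0,.003])  # origin - grasp point
exp=s['tool_pos']+.155*R[:,2]+off
print('expected origin',exp,'force',s['contact_force'],s['grip_width'],s['qpos'])
for n in ['scene','top']:
    im=optics.get_image(n)
    for q in ['hook','hook_tip','hook_low','hook_top','tag_green_hole']:
        for m in spotter.mark_of(q,im)[:2]:
            u,v=m['at']; d=depth(im,u,v,1); print(n,q,round(m['score'],2),m['at'],world(im,u,v,d) if d else None)
    P=box(cloud(im,im['depth']>0),exp-[.045,.008,.075],exp+[.045,.008,.078])
    for z in np.arange(-.07,.08,.01):
        S=P[abs(P[:,2]-exp[2]-z)<.005]
        if len(S): print(round(z,2),len(S),(S.min(0)-exp)[:2]*1000,(S.max(0)-exp)[:2]*1000)
    np.savez(n+'1.npz',**im); save(im,n+'1.png')
E
python3 hk.py
```

```text
expected origin [ 0.5563 -0.1987  0.3165] force [ 0.4618  0.3105 -0.7955] 0.12388077281740975 [-0.7843 -0.3097  2.1502  0.9117  0.8162  0.2686]
scene hook 0.72 [169.6, 246.7] [ 0.2962 -0.348   0.008 ]
scene hook 0.52 [225.9, 202.0] [ 0.6976 -0.2312  0.415 ]
scene hook_tip 0.61 [275.0, 223.3] [ 0.4918 -0.0571  0.1412]
scene hook_tip 0.47 [228.1, 210.5] [ 0.5647 -0.2017  0.2898]
scene hook_low 0.71 [232.6, 220.2] [ 0.6449 -0.2118  0.321 ]
scene hook_low 0.51 [179.9, 234.8] [ 0.2488 -0.3056  0.0046]
scene hook_top 0.76 [160.6, 256.7] [ 0.3231 -0.3823  0.002 ]
scene hook_top 0.62 [417.1, 211.3] [0.5233 0.4454 0.0313]
scene tag_green_hole 0.87 [281.7, 222.6] [ 0.4987 -0.0387  0.1421]
-0.06 17 [-17.6451  -5.1308] [2.4316 1.9734]
-0.05 15 [-23.5626  -5.3794] [21.367  3.018]
-0.04 19 [-24.042  -4.385] [22.2122  4.0624]
-0.03 17 [ 8.6391 -4.0039] [23.7605  3.6623]
-0.02 15 [ 3.0978 -5.6802] [10.8223  4.3351]
-0.01 8 [ 3.4291 -7.2679] [12.7505  6.1935]
0.04 14 [-44.6745  -6.9595] [-3.07    1.5824]
0.05 13 [-43.8104  -5.1683] [16.8103  7.1982]
0.06 23 [-11.5197  -3.7956] [17.9495  4.8331]
0.07 20 [-5.6789 -4.473 ] [12.7759  2.9913]
top hook 0.58 [418.6, 175.9] [ 0.5534 -0.196   0.3345]
top hook_tip 0.39 [414.6, 188.8] [ 0.5138 -0.1784  0.3574]
top hook_low 0.58 [413.1, 181.4] [ 0.5383 -0.1811  0.3356]
top hook_top 0.42 [422.4, 168.6] [ 0.6692 -0.3017  0.0102]
top tag_green_hole 0.98 [348.9, 208.8] [ 0.4987 -0.0331  0.1396]
-0.04 1 [22.2641  5.5725] [22.2641  5.5725]
-0.02 1 [-4.823  -4.9689] [-4.823  -4.9689]
-0.01 7 [-15.3559  -4.7139] [15.4949 -0.0596]
0.0 21 [-25.3958  -7.7026] [13.9318  7.413 ]
0.01 25 [-27.9076  -7.6081] [5.9372 7.9706]
0.02 17 [-29.2247  -7.9668] [4.5127 6.7255]
0.03 13 [-40.8708  -7.8931] [2.7035 6.9762]
0.04 14 [-44.9213  -7.9816] [-5.3381  7.5986]
0.05 8 [-14.6591  -1.1811] [15.4526  5.681 ]
0.06 22 [-16.0203  -3.5284] [16.6046  5.626 ]
0.07 25 [-11.2919  -2.4902] [12.0055  4.7837]
```

```bash
python3 - <<'E'
from look import *
for n,px in [('scene',[(281.7,222.6),(280,224)]),('top',[(348.9,208.8),(350,210)])]:
    p=dict(np.load(n+'1.npz'))
    m=hsv(p,(50,110,50),(80,255,255))
    T=box(cloud(p,m),[.36,-.12,.08],[.56,.03,.18]); c=np.median(T,0)
    for _ in range(3):
        A=np.c_[T[:,:2],np.ones(len(T))]; k=np.linalg.lstsq(A,T[:,2],rcond=None)[0]; r=T[:,2]-A@k; T=T[abs(r)<.006]
    print(n,'plane',k,'slope',np.degrees(np.arctan(np.hypot(*k[:2]))),'yaw',np.arctan2(k[1],k[0]))
    o=-p['R'].T@p['t']
    def hit(u,v):
        w=p['R'].T@np.array([(u-p['cx'])/p['fx'],(v-p['cy'])/p['fy'],1]); t=(k[2]+k[0]*o[0]+k[1]*o[1]-o[2])/(w[2]-k[0]*w[0]-k[1]*w[1]); return o+w*t
    for u,v in px: print(hit(u,v))
    if n=='top':
        im=cv2.resize(p['img'][195:250,325:380],None,fx=10,fy=10,interpolation=cv2.INTER_CUBIC)
        hs=cv2.cvtColor(im,cv2.COLOR_RGB2HSV); g=cv2.inRange(hs,(45,90,40),(85,255,255))
        cs,h=cv2.findContours(g,cv2.RETR_CCOMP,cv2.CHAIN_APPROX_NONE)
        for c_,hh in zip(cs,h[0]):
            a=cv2.contourArea(c_)
            if a>500:
                M=cv2.moments(c_);u,v=M['m10']/M['m00']/10+325-.45,M['m01']/M['m00']/10+195-.45
                rr=cv2.minAreaRect(c_); pts=cv2.boxPoints(rr)/10+[325-.45,195-.45]
                print('inner' if hh[3]>=0 else 'outer',a,(u,v),hit(u,v),[hit(*q).round(4) for q in pts] if hh[3]<0 else '')
E
```

```text
scene plane [ 0.366  -0.0159 -0.0392] slope 20.118839842374065 yaw -0.04336394671231939
[ 0.5022 -0.04    0.1452]
[ 0.5088 -0.048   0.1478]
top plane [ 0.3684 -0.0128 -0.041 ] slope 20.236424477819142 yaw -0.034762530189596054
[ 0.4981 -0.0329  0.1429]
[ 0.4946 -0.0363  0.1417]
outer 111799.0 (351.32665572441016, 225.01618604221267) [ 0.4506 -0.0418  0.1255] [array([ 0.3811, -0.0016,  0.0994]), array([ 0.5239, -0.0078,  0.1521]), array([ 0.5203, -0.0811,  0.1517]), array([ 0.3774, -0.0765,  0.099 ])]
inner 53138.5 (350.7655998005213, 231.74486906856612) [ 0.4306 -0.0408  0.1181] 
inner 4323.5 (352.2634728807679, 207.79233838325433) [ 0.5012 -0.043   0.1442]
```

```bash
python3 - <<'E'
from look import *
s=status.sense(); R=Rt(.034,np.radians(38))@Fl; off=np.array([.0055,0,.003]); q=s['qpos']
for o in [[.556,-.125,.3165],[.556,-.0425,.3165],[.556,-.0425,.25],[.556,-.0425,.20],[.556,-.0425,.179],[.5265,-.0425,.179],[.5265,-.0425,.20],[.53,-.0425,.25],[.54,-.0425,.32],[.54,-.0425,.38],[.54,.05,.38],[.54,.13,.38],[.60,.13,.29],[.63,.132,.29],[.63,.132,.257]]:
    p=np.array(o)-off-.155*R[:,2]; q,e=ik(p,R,q); print(o,q.round(2),'margin',np.minimum(q-LO,HI-q).min().round(2),e<1e-4)
go(np.array([.556,-.0425,.3165])-off-.155*R[:,2],R)
E
```

```text
[0.556, -0.125, 0.3165] [-0.64 -0.41  2.22  0.83  0.73  0.43] margin 0.32 True
[0.556, -0.0425, 0.3165] [-0.44 -0.47  2.26  0.68  0.61  0.68] margin 0.28 True
[0.556, -0.0425, 0.25] [-0.44 -0.41  2.35  0.84  0.51  0.49] margin 0.19 True
[0.556, -0.0425, 0.2] [-0.44 -0.34  2.4   1.04  0.44  0.27] margin 0.14 True
[0.556, -0.0425, 0.179] [-0.44 -0.3   2.41  1.14  0.41  0.15] margin 0.13 True
[0.5265, -0.0425, 0.179] [-0.48 -0.4   2.48  1.1   0.45  0.18] margin 0.06 True
[0.5265, -0.0425, 0.2] [-0.48 -0.44  2.46  1.    0.48  0.29] margin 0.08 True
[0.53, -0.0425, 0.25] [-0.48 -0.49  2.4   0.83  0.55  0.49] margin 0.14 True
[0.54, -0.0425, 0.32] [-0.46 -0.52  2.29  0.68  0.65  0.68] margin 0.25 True
[0.54, -0.0425, 0.38] [-0.46 -0.55  2.19  0.59  0.74  0.79] margin 0.35 True
[0.54, 0.05, 0.38] [-0.2  -0.55  2.19  0.32  0.63  1.16] margin 0.35 True
[0.54, 0.13, 0.38] [ 0.03 -0.49  2.16  0.    0.57  1.57] margin 0.36 True
[0.6, 0.13, 0.29] [ 0.03 -0.27  2.17  0.02  0.34  1.55] margin 0.13 True
[0.63, 0.132, 0.29] [ 0.03 -0.19  2.1   0.01  0.32  1.56] margin 0.11 True
[0.63, 0.132, 0.257] [ 0.03 -0.16  2.14  0.01  0.25  1.55] margin 0.04 True
shift cm [-0.06 15.57  0.36] turn [-0.003 -0.001  0.001] min rows 2.4923354929865593 0.016193023773262368
```

>>> carry_out(
  increments=[
    [1, 0, 2.5, 0, 0, 0, 0],
    [1, 0, 3.5, 0, 0, 0, 0],
    [1, 0, 3.8, 0, 0, 0, 0],
    [1, 0, 3.5, 0, 0, 0, 0],
    [1, 0, 2.3, 0, 0, 0, 0],
  ],
)

```text
time: 9.2
tool_pos: [0.4286, -0.045, 0.4055]
tcp_rot: [-2.808, -0.046, -1.369]
contact_force: [-0.1, 0.0, -1.8]
grip_width: 0.123
gripper_force: 45.2
```

>>> carry_out(
  increments=[
    [1, 0, 0, -1.5, 0, 0, 0],
    [1, 0, 0, -3, 0, 0, 0],
    [1, 0, 0, -3, 0, 0, 0],
    [1, 0, 0, -2.5, 0, 0, 0],
    [1, 0, 0, -1.3, 0, 0, 0],
  ],
)

```text
time: 9.82
tool_pos: [0.4284, -0.0462, 0.2909]
tcp_rot: [-2.809, -0.044, -1.365]
contact_force: [0.3, 0.1, -0.1]
grip_width: 0.131
gripper_force: 45.2
```

```bash
sed -i 's/^R=Ro/R=Ro/' hk.py; python3 hk.py | grep -v ' hook_top'; python3 - <<'E'
from look import *
im=optics.get_image('wrist'); save(im,'w3.png')
a=cv2.imread('pics/scene1.png')[150:290,200:380]; cv2.imwrite('pics/s3.png',cv2.resize(a,(765,595),interpolation=cv2.INTER_CUBIC))
R=Rt(.034,np.radians(38))@Fl; off=np.array([.0055,0,.003])
go(np.array([.556,-.0425,.179])-off-.155*R[:,2],R)
E
```

```text
expected origin [ 0.5557 -0.0418  0.1981] force [ 0.3305  0.1432 -0.056 ] 0.1306500005835407 [-0.4429 -0.2711  2.3556  1.0767  0.424   0.2283]
scene hook 0.76 [168.7, 247.9] [ 0.3024 -0.3517  0.0094]
scene hook 0.75 [324.5, 202.1] [0.4405 0.1316 0.1206]
scene hook_tip 0.65 [287.5, 226.9] [ 0.5611 -0.0456  0.1753]
scene hook_tip 0.64 [171.8, 238.0] [ 0.249  -0.3327  0.0015]
scene hook_low 0.75 [414.5, 211.7] [0.5179 0.439  0.028 ]
scene hook_low 0.59 [177.8, 234.7] [ 0.2443 -0.3117  0.0039]
scene tag_green_hole 0.53 [278.0, 222.0] [ 0.4856 -0.0453  0.1372]
-0.06 22 [-16.1015  -4.0469] [15.5532  3.6417]
-0.05 17 [-38.3325  -6.4294] [19.9544  2.6628]
-0.04 16 [-22.5053  -4.6364] [24.3127  4.5538]
-0.03 14 [-1.3158 -3.4176] [19.6051  4.0607]
-0.02 12 [ 3.4642 -4.9886] [11.9362  4.6061]
-0.01 13 [ 1.0917 -7.8208] [13.3124  6.4151]
0.0 22 [-2.3845 -7.8715] [13.8831  7.7818]
0.01 18 [-12.679   -7.7914] [6.1475 7.2607]
0.02 15 [-5.2675 -5.891 ] [5.7319 5.1899]
0.03 13 [-41.2829  -5.2382] [2.256  5.0307]
0.04 3 [-43.5318  -5.3288] [-3.5402  3.869 ]
0.05 10 [-39.7228  -5.2958] [17.2006  5.5523
[... 487 characters left out ...]
-0.0208  0.2661]
-0.06 1 [-6.738  -4.1203] [-6.738  -4.1203]
-0.04 1 [-18.3098  -1.8252] [-18.3098  -1.8252]
-0.03 2 [-15.8799  -1.539 ] [20.5998  1.7638]
-0.01 3 [-2.5701 -5.4895] [-2.1841  0.5659]
0.0 4 [-3.0417 -0.9523] [13.4774  7.637 ]
0.01 6 [-24.6837  -6.4503] [-2.1236  5.6539]
0.02 15 [-24.6446  -7.8779] [8.0247 6.4774]
0.03 7 [-24.433    1.1596] [6.4727 7.4783]
0.04 6 [-44.1196  -5.5527] [1.1968 7.824 ]
0.05 9 [-44.9885  -7.7175] [-7.1498  6.7315]
0.06 4 [-13.9763  -4.0744] [-11.4123   1.7307]
0.07 23 [-12.7103  -2.7952] [16.1281  4.8899]
0.08 7 [-2.9257 -2.3304] [8.3614 3.1618]
shift cm [-0.04 -0.02 -2.15] turn [-0.002  0.     0.001] min rows 0.3441078613873196 0.012346353708700538
```

View pics/s3.png

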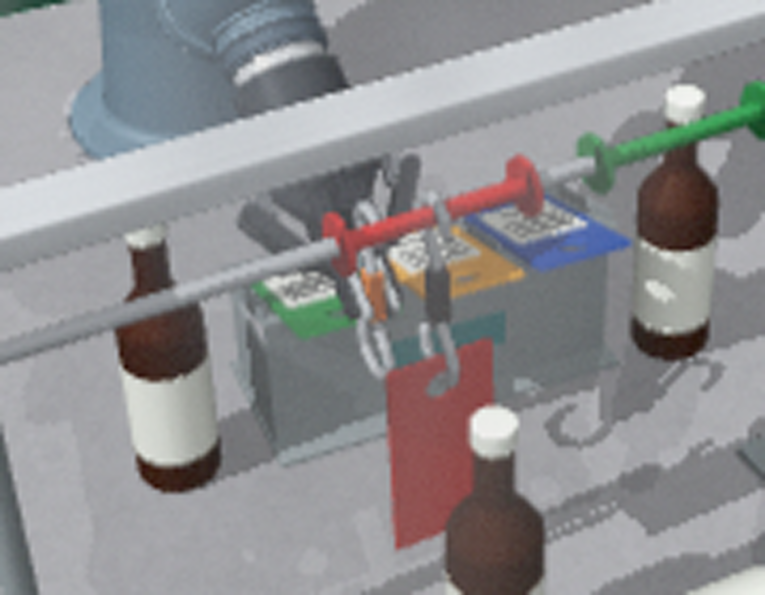

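The held hook is in front of the red tag and behind the green tag's holed end (crop pixel (375,335)), upright and on target. Lowering, then pulling the tip in under the hole.

>>> carry_out(
  increments=[
    [1, 0, 0, -0.7, 0, 0, 0],
    [1, 0, 0, -0.9, 0, 0, 0],
    [1, 0, 0, -0.5, 0, 0, 0],
    [1, 0, 0, 0, 0, 0, 0],
  ],
)

```text
time: 10.98
tool_pos: [0.4287, -0.0464, 0.2714]
tcp_rot: [-2.809, -0.044, -1.368]
contact_force: [-0.1, -0.4, -2.1]
grip_width: 0.125
gripper_force: 45.2
```

>>> carry_out(
  increments=[
    [1, -0.6, -0.02, 0, 0, 0, 0],
    [1, -0.9, -0.02, 0, 0, 0, 0],
    [1, -0.9, -0.02, 0, 0, 0, 0],
    [1, -0.5, -0.02, 0, 0, 0, 0],
    [1, 0, 0, 0, 0, 0, 0],
  ],
)

```text
time: 11.6
tool_pos: [0.3994, -0.0473, 0.2717]
tcp_rot: [-2.809, -0.044, -1.37]
contact_force: [-0.6, 0.0, -0.9]
grip_width: 0.129
gripper_force: 45.2
```

```bash
cat > st.py <<'E'
from look import *
import sys
s=status.sense(); R=Ro.from_rotvec(s['tcp_rot']).as_matrix(); off=np.array([.0055,0,.003])
o=s['tool_pos']+.155*R[:,2]+off
print('origin',o,'tip',o+[-.021,-.0007,-.039],'F',s['contact_force'],s['grip_width'],'q',s['qpos'].round(2),s['time'])
for n in sys.argv[1:]:
    im=optics.get_image(n); np.savez(n+'2.npz',**im); save(im,n+'2.png')
    T=box(cloud(im,hsv(im,(50,110,50),(80,255,255))),[.36,-.12,.05],[.60,.03,.24])
    A=np.c_[T[:,:2],np.ones(len(T))]; print(n,'tag',len(T),T.min(0),T.max(0),np.linalg.lstsq(A,T[:,2],rcond=None)[0])
E
python3 st.py scene top; python3 -c "
import cv2
a=cv2.imread('pics/scene2.png')[180:270,240:340]; b=cv2.imread('pics/top2.png')[180:250,310:390]
import numpy as np
f=lambda x:cv2.resize(x,(400,380),interpolation=cv2.INTER_CUBIC)
cv2.imwrite('pics/c4.png',np.hstack([f(a),f(b)]))"
```

```text
origin [ 0.527  -0.0432  0.1793] tip [ 0.506  -0.0439  0.1403] F [-0.6093  0.0327 -0.9062] 0.12891208818078165 q [-0.48 -0.32  2.44  1.15  0.44  0.12] 11.6
scene tag 2 [ 0.5169 -0.0617  0.1499] [ 0.52   -0.0574  0.1501] [ 0.0616 -0.0078  0.1176]
top tag 89 [ 0.3841 -0.0512  0.1008] [ 0.5199 -0.0044  0.2332] [ 0.6368  0.6378 -0.1426]
```

View pics/c4.png

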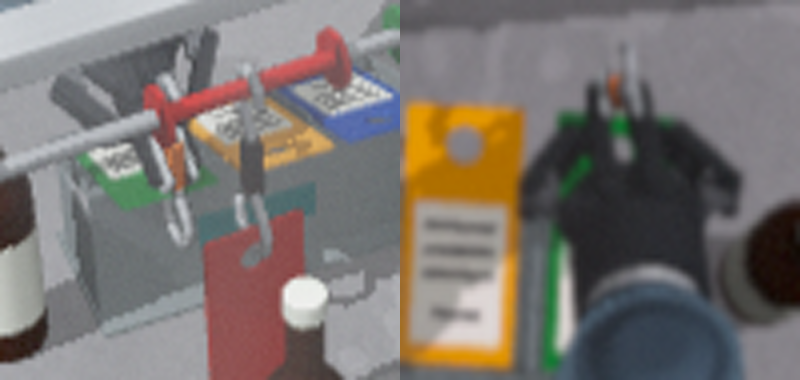

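>>> carry_out(
  increments=[
    [1, 0, 0, 0.3, 0, 0, 0],
    [1, 0, 0, 0.4, 0, 0, 0],
    [1, 0, 0, 0.4, 0, 0, 0],
    [1, 0, 0, 0, 0, 0, 0],
  ],
)

```text
time: 12.2
tool_pos: [0.3999, -0.0472, 0.283]
tcp_rot: [-2.809, -0.045, -1.37]
contact_force: [-0.6, 0.2, -1.5]
grip_width: 0.128
gripper_force: 45.3
```

```bash
python3 st.py scene top; python3 - <<'E'
from look import *
s=status.sense()
im=optics.get_image('wrist'); save(im,'w5.png')
# tag edges left in top view: plane fit of amber vs green slope near lower end
p=dict(np.load('top2.npz')); W=box(cloud(p,p['depth']>0),[.37,-.085,.08],[.53,-.0,.17])
for x in np.arange(.38,.53,.02):
    S=W[abs(W[:,0]-x)<.01]; print(round(x,2),len(S),S[:,2].min().round(4) if len(S) else '',np.median(S[:,2]).round(4) if len(S) else '')
E
```

```text
origin [ 0.5275 -0.043   0.1907] tip [ 0.5065 -0.0437  0.1517] F [-0.6066  0.2248 -1.5376] 0.1281864051098957 q [-0.48 -0.35  2.43  1.09  0.46  0.19] 12.2
scene tag 4 [ 0.4826 -0.062   0.1392] [ 0.522  -0.0469  0.1535] [ 0.324   0.1535 -0.0084]
top tag 92 [ 0.3842 -0.0543  0.0979] [ 0.5213 -0.0027  0.2398] [ 0.6799  0.3541 -0.1634]
0.38 10 0.0953 0.1019
0.4 34 0.0969 0.1069
0.42 46 0.1057 0.1138
0.44 37 0.1108 0.1212
0.46 26 0.1165 0.126
0.48 8 0.1335 0.1364
0.5 14 0.1366 0.144
0.52 24 0.1352 0.1513
```

>>> carry_out(
  increments=[
    [1, -0.2, 0, 0.3, 0, 0, 0],
    [1, -0.2, 0, 0.3, 0, 0, 0],
    [1, -0.2, 0, 0.3, 0, 0, 0],
    [1, 0, 0, 0.3, 0, 0, 0],
    [1, 0, 0, 0.3, 0, 0, 0],
  ],
)

```text
time: 12.98
tool_pos: [0.3937, -0.0472, 0.2977]
tcp_rot: [-2.809, -0.045, -1.369]
contact_force: [-0.6, 0.3, -1.5]
grip_width: 0.13
gripper_force: 45.2
```

>>> carry_out(
  increments=[
    [1, 0, 0, 0.4, 0, 0, 0],
    [1, 0, 0, 0.4, 0, 0, 0],
    [1, 0, 0, 0.4, 0, 0, 0],
    [1, 0, 0, 0.4, 0, 0, 0],
    [1, 0, 0, 0, 0, 0, 0],
  ],
)

```text
time: 13.6
tool_pos: [0.3939, -0.0473, 0.3142]
tcp_rot: [-2.809, -0.045, -1.371]
contact_force: [-0.7, -0.0, -2.1]
grip_width: 0.13
gripper_force: 45.3
```

```bash
python3 st.py scene top; python3 - <<'E'
from look import *
p=dict(np.load('top2.npz')); W=box(cloud(p,p['depth']>0),[.37,-.085,.08],[.56,-.0,.20])
for x in np.arange(.38,.56,.02):
    S=W[abs(W[:,0]-x)<.01]; print(round(x,2),len(S),S[:,2].min().round(4) if len(S) else '',np.median(S[:,2]).round(4) if len(S) else '')
a=cv2.imread('pics/scene2.png')[180:270,240:340]; b=cv2.imread('pics/top2.png')[180:250,310:390]
f=lambda x:cv2.resize(x,(400,380),interpolation=cv2.INTER_CUBIC)
cv2.imwrite('pics/c6.png',np.hstack([f(a),f(b)]))
E
```

```text
origin [ 0.5215 -0.0431  0.2218] tip [ 0.5005 -0.0438  0.1828] F [-0.7236 -0.0215 -2.1416] 0.12993161417563237 q [-0.49 -0.44  2.43  0.94  0.51  0.36] 13.6
scene tag 9 [ 0.4731 -0.0585  0.1472] [ 0.5234 -0.0139  0.1733] [ 0.4763 -0.0053 -0.0777]
top tag 98 [ 0.3904 -0.0757  0.1016] [ 0.5206 -0.0042  0.237 ] [ 0.5086 -0.4739 -0.096 ]
0.38 8 0.0948 0.098
0.4 37 0.0967 0.1076
0.42 50 0.106 0.1186
0.44 44 0.1135 0.1274
0.46 26 0.1192 0.1312
0.48 12 0.1455 0.1514
0.5 15 0.155 0.1593
0.52 33 0.1611 0.1696
0.54 3 0.1819 0.1874
0.56 0
```

View pics/c6.png

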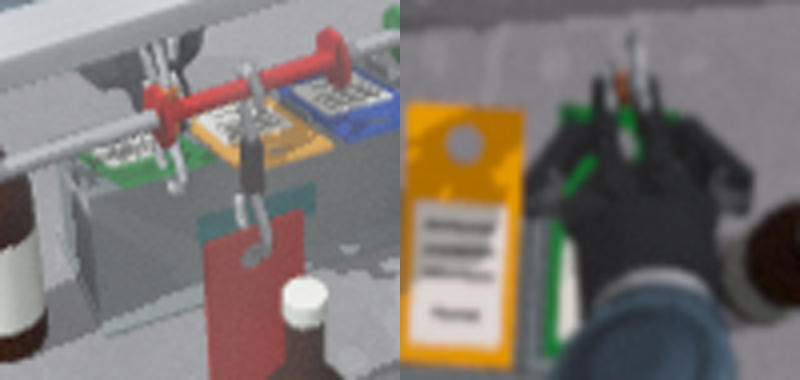

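>>> carry_out(
  increments=[
    [1, 0, 0, 0.8, 0, 0, 0],
    [1, 0, 0, 1, 0, 0, 0],
    [1, 0, 0, 1, 0, 0, 0],
    [1, 0, 0, 1, 0, 0, 0],
    [1, 0, 0, 1, 0, 0, 0],
  ],
)

```text
time: 14.32
tool_pos: [0.3937, -0.0472, 0.3623]
tcp_rot: [-2.809, -0.045, -1.369]
contact_force: [0.1, -0.1, -2.0]
grip_width: 0.128
gripper_force: 45.2
```

>>> carry_out(
  increments=[
    [1, 0, 0, 1, 0, 0, 0],
    [1, 0, 0, 1, 0, 0, 0],
    [1, 0, 0, 1, 0, 0, 0],
    [1, 0, 0, 1, 0, 0, 0],
    [1, 0, 0, 1, 0, 0, 0],
  ],
)

```text
time: 14.95
tool_pos: [0.3938, -0.0472, 0.4123]
tcp_rot: [-2.809, -0.045, -1.369]
contact_force: [-0.5, 0.1, -3.0]
grip_width: 0.127
gripper_force: 45.2
```

>>> carry_out(
  increments=[
    [1, 0, 0, 1, 0, 0, 0],
    [1, 0, 0, 1.2, 0, 0, 0],
    [1, 0, 0, 1.2, 0, 0, 0],
    [1, 0, 0, 1.2, 0, 0, 0],
    [1, 0, 0, 1, 0, 0, 0],
  ],
)

```text
time: 15.58
tool_pos: [0.3938, -0.0472, 0.4686]
tcp_rot: [-2.809, -0.045, -1.37]
contact_force: [-0.4, -0.0, -2.5]
grip_width: 0.129
gripper_force: 45.2
```

>>> carry_out(
  increments=[
    [1, 0, 0, 0.6, 0, 0, 0],
    [1, 0, 0, 0.3, 0, 0, 0],
    [1, 0, 0, 0, 0, 0, 0],
    [1, 0, 0, 0, 0, 0, 0],
    [1, 0, 0, 0, 0, 0, 0],
  ],
)

```text
time: 16.2
tool_pos: [0.3937, -0.0472, 0.4762]
tcp_rot: [-2.809, -0.045, -1.368]
contact_force: [-0.2, 0.2, -3.8]
grip_width: 0.128
gripper_force: 45.2
```

```bash
python3 st.py; python3 - <<'E'
from look import *
for n in ['scene','wrist']:
    p=optics.get_image(n); save(p,n+'7.png')
    if n=='scene':
        T=box(cloud(p,hsv(p,(50,110,40),(80,255,255))),[.42,-.12,.02],[.60,.03,.34]); print(len(T),T.min(0),T.max(0)); 
        c=T.mean(0);print(c,np.linalg.svd(T-c)[2])
a=cv2.imread('pics/scene7.png')[130:290,200:360]; b=cv2.imread('pics/wrist7.png')
cv2.imwrite('pics/c7.png',np.hstack([cv2.resize(a,(400,400)),cv2.resize(b,(400,250))[:400] if 0 else cv2.copyMakeBorder(cv2.resize(b,(400,250)),0,150,0,0,cv2.BORDER_CONSTANT)]))
E
```

```text
origin [ 0.5212 -0.043   0.3837] tip [ 0.5002 -0.0437  0.3447] F [-0.2071  0.1724 -3.7556] 0.12809515630739335 q [-0.49 -0.64  2.25  0.59  0.8   0.79] 16.2
3 [ 0.5188 -0.0499  0.3352] [ 0.5198 -0.0268  0.3364]
[ 0.5194 -0.0355  0.3359] [[-0.0354  0.9991 -0.0246]
 [-0.4319 -0.0375 -0.9012]
 [-0.9012 -0.0213  0.4328]]
```

View pics/c7.png

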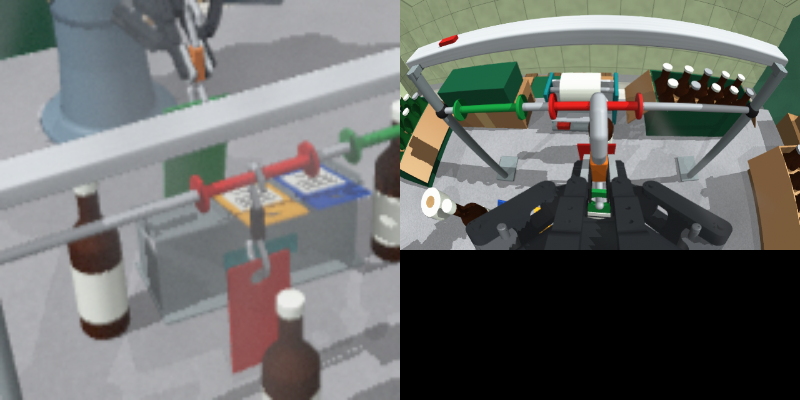

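The green tag hangs from the held hook (left crop, (195,150)), panel towards the robot, clear of the rack. Carrying it to the front of the green bay.

>>> carry_out(
  increments=[
    [1, 0.3, 0.6, 0, 0, 0, 0],
    [1, 0.5, 1.3, 0, 0, 0, 0],
    [1, 0.7, 2, 0, 0, 0, 0],
    [1, 0.8, 2.4, 0, 0, 0, 0],
    [1, 0.9, 2.5, 0, 0, 0, 0],
  ],
)

```text
time: 16.92
tool_pos: [0.426, 0.0419, 0.4767]
tcp_rot: [-2.808, -0.045, -1.37]
contact_force: [-0.6, 0.6, -3.4]
grip_width: 0.128
gripper_force: 45.1
```

>>> carry_out(
  increments=[
    [1, 0.9, 2.5, 0, 0, 0, 0],
    [1, 0.8, 2.4, 0, 0, 0, 0],
    [1, 0.7, 2, 0, 0, 0, 0],
    [1, 0.5, 1.2, 0, 0, 0, 0],
    [1, 0.3, 0.6, 0, 0, 0, 0],
  ],
)

```text
time: 17.55
tool_pos: [0.4579, 0.1288, 0.4765]
tcp_rot: [-2.808, -0.046, -1.368]
contact_force: [0.7, 0.0, -1.9]
grip_width: 0.128
gripper_force: 45.1
```

>>> carry_out(
  increments=[
    [1, 0, 0, -0.8, 0, 0, 0],
    [1, 0, 0, -1.5, 0, 0, 0],
    [1, 0, 0, -1.8, 0, 0, 0],
    [1, 0, 0, -1.8, 0, 0, 0],
    [1, 0, 0, -1.6, 0, 0, 0],
  ],
)

```text
time: 18.18
tool_pos: [0.4574, 0.1275, 0.3995]
tcp_rot: [-2.81, -0.044, -1.367]
contact_force: [0.5, 1.0, -2.9]
grip_width: 0.128
gripper_force: 45.1
```

```bash
python3 st.py; python3 - <<'E'
from look import *
s=status.sense(); R=Rt(.034,np.radians(38))@Fl; off=np.array([.0055,0,.003])
o=s['tool_pos']+.155*R[:,2]+off
go(np.array([.585,.132,.29])-off-.155*R[:,2],R)
for n in ['scene','top']:
    p=optics.get_image(n); np.savez(n+'8.npz',**p)
    B=box(cloud(p,hsv(p,(50,110,50),(80,255,255))),[.61,.04,.295],[.67,.23,.338]); print(n,'bay',len(B),B.min(0),B.max(0))
    P=box(cloud(p,p['depth']>0),[.615,.08,.305],[.655,.18,.335]);print('bar x',np.median(P,0))
    T=box(cloud(p,hsv(p,(50,110,40),(80,255,255))),[.5,.05,.05],[.607,.21,.29]); 
    if len(T)>5: c=T.mean(0);print('tag',len(T),T.min(0),T.max(0),c,np.linalg.svd(T-c)[2])
    P=box(cloud(p,p['depth']>0),o-[.045,.010,.075],o+[.045,.010,.078])
    for z in np.arange(-.07,.08,.02):
        S=P[abs(P[:,2]-o[2]-z)<.006]
        if len(S): print(round(z,2),len(S),(S.min(0)-o)[:2]*1000,(S.max(0)-o)[:2]*1000)
E
```

```text
origin [0.5847 0.1316 0.3068] tip [0.5637 0.1309 0.2678] F [ 0.5161  1.0082 -2.8692] 0.1284478808903344 q [ 0.03 -0.31  2.17  0.    0.38  1.57] 18.175
shift cm [ 0.    0.04 -1.71] turn [-0.002 -0.002  0.002] min rows 0.27359919442116776 0.019608540765792812
scene bay 188 [0.6157 0.0892 0.2985] [0.6496 0.1947 0.3352]
bar x [0.6374 0.1297 0.3195]
tag 547 [0.5695 0.1063 0.1015] [0.5837 0.178  0.2608] [0.5779 0.1464 0.169 ] [[-0.0317 -0.1351 -0.9903]
 [-0.0481 -0.9895  0.1365]
 [ 0.9983 -0.052  -0.0249]]
-0.07 5 [-8.4918 -4.0359] [10.8256  9.6846]
-0.05 30 [-15.0029  -8.9874] [22.1836  7.9367]
-0.03 9 [12.5292 -4.6125] [19.2207  3.1032]
-0.01 19 [ 2.0847 -7.3957] [12.0042  7.9217]
0.01 32 [-10.4672  -9.5732] [43.0507  8.2364]
0.03 1 [ 1.1788 -0.1494] [ 1.1788 -0.1494]
0.05 3 [-44.9675  -8.8603] [-41.2966   7.5237]
top bay 192 [0.6175 0.0717 0.3122] [0.6428 0.1952 0.3372]
bar x [0.6342 0.1328 0.3212]
tag 9 [0.5755 0.1329 0.2163] [0.5802 0.1416 0.257 ] [0.5777 0.1375 0.2416] [[-0.0798 -0.1472  0.9859]
 [ 0.0996  0.9829  0.1548]
 [ 0.9918 -0.1105  0.0638]]
-0.07 3 [-0.8699  2.6123] [4.5993 2.6964]
-0.05 6 [-9.4917  1.3267] [-5.9566  7.1169]
-0.01 5 [-6.3007 -9.1781] [12.7334  3.9016]
0.01 31 [-31.7263  -8.2483] [44.8839  9.8488]
0.03 7 [-42.2029  -9.7492] [0.7326 8.5557]
0.05 9 [-43.7941  -8.7441] [12.3031  8.4239]
0.07 23 [-11.6794  -1.6951] [8.6639 3.9203]
```

>>> carry_out(
  increments=[
    [1, 0, 0.05, -0.9, 0, 0, 0],
    [1, 0, 0.05, -0.5, 0, 0, 0],
    [1, 0, 0, -0.2, 0, 0, 0],
    [1, 0, 0, 0, 0, 0, 0],
    [1, 0, 0, 0, 0, 0, 0],
  ],
)

```text
time: 18.9
tool_pos: [0.4579, 0.1288, 0.3861]
tcp_rot: [-2.808, -0.045, -1.37]
contact_force: [-0.9, -0.8, -1.7]
grip_width: 0.128
gripper_force: 45.1
```

>>> carry_out(
  increments=[
    [1, 0.5, 0, 0, 0, 0, 0],
    [1, 0.7, 0, 0, 0, 0, 0],
    [1, 0.8, 0, 0, 0, 0, 0],
    [1, 0.8, 0, 0, 0, 0, 0],
    [1, 0.8, 0, 0, 0, 0, 0],
  ],
)

```text
time: 19.52
tool_pos: [0.4945, 0.1287, 0.3856]
tcp_rot: [-2.809, -0.045, -1.369]
contact_force: [-0.4, 1.2, -2.8]
grip_width: 0.129
gripper_force: 45.1
```

>>> carry_out(
  increments=[
    [1, 0.7, 0, 0, 0, 0, 0],
    [1, 0.5, 0, 0, 0, 0, 0],
    [1, 0.3, 0, 0, 0, 0, 0],
    [1, 0, 0, 0, 0, 0, 0],
    [1, 0, 0, 0, 0, 0, 0],
  ],
)

```text
time: 20.15
tool_pos: [0.5069, 0.1291, 0.3808]
tcp_rot: [-2.818, -0.046, -1.35]
contact_force: [-7.8, 2.0, -9.3]
grip_width: 0.128
gripper_force: 50.5
```

```bash
python3 st.py; python3 - <<'E'
from look import *
im=optics.get_image('wrist'); save(im,'w9.png')
s=status.sense(); R=Rt(.034,np.radians(38))@Fl; off=np.array([.0055,0,.003])
go(np.array([.6357,.1325,.257])-off-.155*R[:,2],R)
o=s['tool_pos']+.155*R[:,2]+off
p=optics.get_image('scene'); P=cloud(p,p['depth']>0)
P=box(P,[o[0]-.03,o[1]-.009,.30],[o[0]+.04,o[1]+.009,.385])
for z in np.arange(.305,.385,.01):
    S=P[abs(P[:,2]-z)<.005]
    if len(S): print(round(z,3),len(S),S.min(0),S.max(0))
E
```

```text
origin [0.6331 0.1334 0.2866] tip [0.6121 0.1327 0.2476] F [-7.8243  1.9696 -9.2567] 0.12842348374429516 q [ 0.03 -0.15  2.07  0.01  0.33  1.56] 20.15
shift cm [ 0.12 -0.08 -3.14] turn [-0.002 -0.014  0.   ] min rows 0.5027019554279538 0.0765522091106699
0.305 12 [0.6313 0.1268 0.3002] [0.6375 0.1389 0.3066]
0.315 22 [0.6047 0.1246 0.3112] [0.641  0.1403 0.32  ]
0.325 28 [0.6086 0.125  0.32  ] [0.6407 0.1397 0.3295]
0.335 13 [0.606  0.1292 0.3304] [0.636  0.135  0.3394]
0.345 18 [0.6069 0.128  0.3404] [0.6406 0.1366 0.3486]
0.355 23 [0.6146 0.1282 0.3507] [0.6383 0.1349 0.3592]
```

View pics/w9.png

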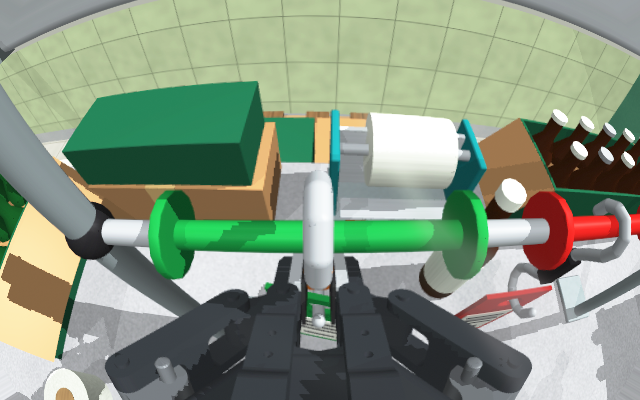

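The wrist view shows the hook's upper bend over the green bar at (318,230), centred between the discs. The force reading says the finger backs touch the bar from below, so I'll lower slightly and recheck.

>>> carry_out(
  increments=[
    [1, 0, 0, -0.4, 0, 0, 0],
    [1, 0, 0, -0.4, 0, 0, 0],
    [1, 0, 0, 0, 0, 0, 0],
    [1, 0, 0, 0, 0, 0, 0],
  ],
)

```text
time: 20.75
tool_pos: [0.5084, 0.1288, 0.3761]
tcp_rot: [-2.812, -0.045, -1.363]
contact_force: [-1.2, 0.1, -8.3]
grip_width: 0.13
gripper_force: 50.0
```

```bash
cat > prof.py <<'E'
from look import *
s=status.sense(); R=Ro.from_rotvec(s['tcp_rot']).as_matrix(); off=np.array([.0055,0,.003])
o=s['tool_pos']+.155*R[:,2]+off
R0=Rt(.034,np.radians(38))@Fl; print('o',o,s['contact_force'],s['time']); go(np.array([.6357,.1325,.257])-off-.155*R0[:,2],R0)
for n in ['scene','top']:
    p=optics.get_image(n); C=cloud(p,p['depth']>0)
    for z in np.arange(-.07,.08,.01):
        S=C[(abs(C[:,2]-o[2]-z)<.005)&(abs(C[:,1]-o[1])<.007)&(abs(C[:,0]-o[0])<.05)]
        if len(S): print(n,round(z,3),len(S),((np.sort(S[:,0])-o[0])*1000).round(0).astype(int))
E
python3 prof.py
```

```text
o [0.6355 0.133  0.2831] [-1.2206  0.0854 -8.2747] 20.75
shift cm [-0.02 -0.04 -2.67] turn [-0.002 -0.005  0.001] min rows 0.4272072105590519 0.028767628085888515
scene -0.07 2 [0 9]
scene -0.06 21 [-15  -2  -1   1   1   1   1   1   2   2   4   4   5   5   8  12  14  15
  18  21  22]
scene -0.05 32 [-19 -16 -14 -14 -13 -13 -12 -12 -12  -2  -1   0   0   0   0   0   1   1
   2   2   3   5   5  20  20  23  24  24  25  25  25  27]
scene -0.04 17 [-17 -16 -15 -15 -14 -14 -11  20  21  22  23  24  26  26  27  27  27]
scene -0.03 14 [ 8 11 12 14 14 14 16 18 18 19 20 20 22 24]
scene -0.02 13 [ 2  3  3  5  6  6  6  8 10 11 12 13 15]
scene -0.01 11 [ 3  3  4  5  6  6  7  7  7 11 12]
scene 0.0 20 [ 1  1  2  3  3  3  3  4  4  5  5  5  6  6  6  7  9 11 13 14]
scene 0.01 21 [-50 -43 -39  -9  -7  -3  -1  -1  -1  -1   0   1   1   1   2   2   2   2
   3   3   3]
scene 0.02 21 [-49 -46 -46 -45 -44 -11  -6  -5  -4  -3  -3  -3  -2  -1   0   0   0   1
   2   2   2]
scene 0.03 13 [-49 -49 -45 -44 -42 -11   3   3   3   3   3   4   4]
scene 0.04 43 [-47 -47 -47 -47 -46 -45 -44 -44 -44 -42 -22 -20 -19 -18 -18
[... 264 characters left out ...]
  3   4   4   4   5   6   6   8]
scene 0.07 24 [-23 -17 -16 -16 -15 -13 -13  -8  -7  -7  -6  -6  -5  -3  -2  -2  -1  -1
   0   2   3   5   6   7]
top -0.06 6 [-5 -5 -1  1  1  2]
top -0.05 7 [0 1 2 2 4 4 5]
top -0.04 2 [-13 -12]
top -0.02 2 [-4 -3]
top -0.01 3 [-8 -6 -4]
top 0.0 2 [-5  4]
top 0.01 9 [-25 -21 -18 -16 -14  -8  -8  -4   0]
top 0.02 5 [-12 -12  -8  -4  -2]
top 0.03 2 [-9 -5]
top 0.04 17 [-45 -43 -42 -42 -39 -35 -33 -21 -14  -4  -4  -4  -2  -1   1   3   3]
top 0.05 9 [-50 -50 -49 -49 -47 -46 -46 -46 -19]
top 0.06 9 [-25 -25 -24 -24 -24 -23 -23 -22 -17]
top 0.07 29 [-21 -21 -21 -19 -18 -18 -17 -16 -14 -14 -14 -12 -12 -11  -9  -9  -9  -6
  -5  -5  -5  -4  -3  -1   0   0   2   3   4]
```

>>> carry_out(
  increments=[
    [1, 0, 0, -0.4, 0, 0, 0],
    [1, 0.37, 0, 0.15, 0, 0.02, 0],
    [1, 0.37, 0, 0.15, 0, 0.02, 0],
    [1, 0.37, 0, 0.15, 0, 0.02, 0],
    [1, 0, 0, 0, 0, 0, 0],
  ],
)

```text
time: 21.48
tool_pos: [0.5191, 0.1289, 0.3766]
tcp_rot: [-2.852, -0.044, -1.275]
contact_force: [-8.1, 0.4, -7.4]
grip_width: 0.13
gripper_force: 51.8
```

```bash
python3 prof.py | grep -v '^top -\|top 0.0 \|top 0.0[1-4]'
```

```text
o [0.64   0.1332 0.2763] [-8.1269  0.4443 -7.3944] 21.475
shift cm [-1.09 -0.06 -2.72] turn [-0.002 -0.066  0.001] min rows 0.4689276720563417 0.35564150557868834
scene -0.07 2 [ 1 11]
scene -0.06 22 [-16 -15  -5  -3  -2  -2  -1   0   0   1   1   1   2   2   4   7   8   9
  13  18  19  20]
scene -0.05 29 [-16 -15 -14 -14 -14 -14 -12 -10  -4  -3  -3  -2  -1  -1  -1  -1   0   0
   1   2   2  17  19  20  22  22  24  24  25]
scene -0.04 16 [-20 -19 -17 -17 -16 -13  18  20  21  22  23  24  24  24  25  26]
scene -0.03 15 [10 11 12 13 13 15 15 18 18 18 19 19 21 21 23]
scene -0.02 14 [ 1  2  2  3  4  7  7  8 10 10 11 12 13 16]
scene -0.01 11 [ 1  3  3  4  5  5  6  6 10 12 13]
scene 0.0 15 [-2 -1  2  2  2  2  3  4  5  5  6  8  9 11 13]
scene 0.01 22 [-26  -6  -5  -5  -3  -2  -1   0   0   1   1   1   1   1   2   2   2   2
   3   3   3   5]
scene 0.02 25 [-50 -49 -42 -42 -12  -9  -7  -6  -5  -5  -4  -3  -3  -3  -2  -2  -2  -2
  -1  -1   0   0   1   1   1]
scene 0.03 11 [-50 -49 -46 -43 -42  -9  -8  -7  -6  -5  -4]
scene 0.04 34 [-48 -47 -46 -46 -45 -44 -44 -44 -43 -43 -42 -33 -24 -19 -19 -18 -18 -15
 -15 -12  -5  -4  -3  -2  -2  -2  -2  -2  -1  -1   0   0   0   1]
scene 0.05 30 [-50 -50 -49 -49 -48 -48 -47 -46 -45 -45 -44 -42 -23 -23 -21 -21 -21 -19
 -18 -17  -8  -6  -4  -4   1   4   6   7   7  10]
scene 0.06 22 [-49 -46 -40 -21 -21 -20 -20 -18 -18 -18 -18 -17   2   2   3   3   4   5
   7   7   8   9]
scene 0.07 24 [-21 -19 -15 -14 -14 -14 -13  -9  -8  -7  -6  -5  -5  -3  -3  -2  -1  -1
   0   1   4   4   5   6]
top 0.05 23 [-48 -48 -48 -48 -45 -44 -44 -44 -44 -43 -42 -40 -38 -35 -23 -22 -21 -10
 -10  -8  -7  -6   6]
top 0.06 6 [-24 -24 -23 -21 -20 -20]
top 0.07 31 [-23 -20 -20 -20 -18 -18 -17 -16 -15 -15 -14 -14 -13 -11 -11 -11  -9  -8
  -8  -6  -5  -5  -4  -2  -2   0   1   1   3   3   4]
```

>>> carry_out(
  increments=[
    [1, 0, 0, -0.3, 0, 0, 0],
    [1, 0, 0, -0.3, 0, 0, 0],
    [1, 0, 0, -0.3, 0, 0, 0],
    [1, 0, 0, 0, 0, 0, 0],
  ],
)

```text
time: 22.08
tool_pos: [0.5205, 0.1286, 0.3703]
tcp_rot: [-2.846, -0.044, -1.288]
contact_force: [0.2, -0.4, -2.3]
grip_width: 0.133
gripper_force: 51.1
```

```bash
python3 prof.py | grep -v '^top -\|top 0.0 \|top 0.0[1-4]'
```

```text
o [0.6424 0.1329 0.271 ] [ 0.2239 -0.3523 -2.2941] 22.075
shift cm [-1.24 -0.03 -2.08] turn [-0.002 -0.058  0.001] min rows 0.3881195521628863 0.30788555132368184
scene -0.06 22 [-14  -4  -3  -2  -2  -1  -1  -1   0   1   1   1   3   4   5   7   9  13
  13  17  17  19]
scene -0.05 34 [-16 -15 -15 -14 -14 -14 -13 -13 -11 -11 -11  -6  -4  -4  -2  -2  -2  -1
  -1   0   0   0   1   2  16  18  20  22  23  23  24  25  25  26]
scene -0.04 15 [-19 -19 -18 -14 -14  17  19  20  21  22  22  22  23  25  25]
scene -0.03 16 [ 7  9 10 11 11 13 13 16 17 17 18 18 19 19 20 22]
scene -0.02 12 [ 1  3  3  4  4  6  7  8  8  9 10 13]
scene -0.01 9 [ 0  3  4  5  6  6  6  7 10]
scene 0.0 19 [ 1  2  2  2  3  3  3  3  4  4  4  5  6  7  8  8 11 11 11]
scene 0.01 19 [-36 -31 -27 -25 -11  -6  -2   0   0   0   1   1   1   2   2   3   3   3
   4]
scene 0.02 26 [-49 -12  -7  -7  -6  -6  -5  -5  -5  -5  -4  -3  -3  -2  -2  -1  -1  -1
   0   0   0   0   1   2   3   3]
scene 0.03 19 [-47 -44 -43 -42 -41 -34 -13 -10 -10  -9  -9  -9  -9  -8  -8  -8  -6  -6
  -4]
scene 0.04 11 [-47 -46 -46 -45 -44 -44 -43 -42  -4  -3  -2]
scene 0.05 40 [-49 -49 -49 -48 -48 -48 -47 -47 -47 -45 -44 -43 -43 -43 -42 -24 -24 -24
 -22 -20 -20 -19 -19 -19 -18 -18 -10 -10  -7  -7  -6  -5  -5  -4  -4  -3
  -3   0   5   6]
scene 0.06 25 [-50 -49 -49 -49 -23 -22 -20 -20 -20 -17 -16   1   2   2   3   3   4   5
   5   6   6   6   7   8  11]
scene 0.07 22 [-19 -17 -16 -15 -15 -12 -11 -11  -9  -7  -5  -5  -3  -2  -1   0   0   0
   0   1   3   3]
top 0.05 22 [-49 -49 -48 -48 -48 -45 -45 -44 -44 -44 -24 -23 -23 -22 -14 -11 -11  -9
  -9  -8  -7  -4]
top 0.06 11 [-48 -24 -23 -23 -22 -22 -20 -19 -17 -14   8]
top 0.07 28 [-21 -18 -18 -16 -15 -15 -14 -13 -12 -12 -11 -11  -9  -8  -8  -7  -6  -6
  -5  -5  -3  -2  -1   0   1   3   4   5]
```

>>> carry_out(
  increments=[
    [1, 0, 0, -0.4, 0, 0, 0],
    [1, 0, 0, -0.4, 0, 0, 0],
    [1, 0, 0, -0.3, 0, 0, 0],
    [1, 0, 0, 0, 0, 0, 0],
  ],
)

```text
time: 22.68
tool_pos: [0.5199, 0.1287, 0.3579]
tcp_rot: [-2.848, -0.044, -1.284]
contact_force: [-0.2, 0.3, -2.3]
grip_width: 0.13
gripper_force: 51.2
```

```bash
python3 prof.py | grep  '^o\|shift\|scene 0.0[4-7]\|scene -0.0[4-5]'; python3 -c "
from look import *
save(optics.get_image('scene'),'s10.png'); save(optics.get_image('wrist'),'w10.png')
a=cv2.imread('pics/s10.png')[130:270,290:450];b=cv2.imread('pics/w10.png')[140:360,200:440]
cv2.imwrite('pics/c10.png',np.hstack([cv2.resize(a,(400,350)),cv2.resize(b,(382,350))]))"
```

```text
o [0.6415 0.133  0.2583] [-0.1824  0.2704 -2.3129] 22.675
shift cm [-1.18 -0.04 -0.85] turn [-0.002 -0.061  0.001] min rows 0.23223305987558554 0.32468423744055747
scene -0.05 29 [-20 -20 -16 -16 -14 -14 -13 -13 -13  -5  -5  -3  -3  -2  -1  -1  -1  -1
scene -0.04 20 [-20 -19 -18 -15 -15 -15 -12  11  19  21  21  21  21  21  21  22  24  24
scene 0.04 17 [-45 -44 -44 -44 -43 -42 -41 -18 -17 -17 -15 -15 -14 -14 -11 -10  -9]
scene 0.05 18 [-50 -50 -49 -49 -49 -48 -48 -47 -47 -47 -46 -46 -45 -42 -42  -3  -2   8]
scene 0.06 28 [-48 -23 -22 -21 -20 -19 -17 -16 -11 -10  -6  -5  -3   0   1   2   3   3
scene 0.07 25 [-19 -18 -16 -16 -14 -13 -11 -10 -10  -9  -7  -6  -5  -3  -2  -2  -1  -1
```

View pics/c10.png

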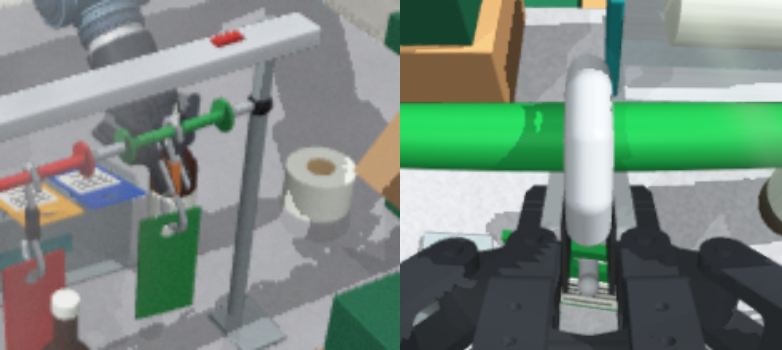

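The hook is over the green bar between the discs with the tag hanging (crop (170,262)). Lowering until the bar carries the weight.

>>> carry_out(
  increments=[
    [1, 0, 0, -0.15, 0, 0, 0],
    [1, 0, 0, -0.15, 0, 0, 0],
    [1, 0, 0, 0, 0, 0, 0],
  ],
)

```text
time: 23.25
tool_pos: [0.5204, 0.1288, 0.3567]
tcp_rot: [-2.845, -0.044, -1.29]
contact_force: [-1.4, -0.6, 4.5]
grip_width: 0.131
gripper_force: 51.8
```

>>> carry_out(
  increments=[
    [1, 0, 0, -0.1, 0, 0, 0],
    [1, 0, 0, 0, 0, 0, 0],
  ],
)

```text
time: 23.5
tool_pos: [0.5207, 0.1288, 0.3564]
tcp_rot: [-2.844, -0.044, -1.292]
contact_force: [-3.5, 0.2, 7.0]
grip_width: 0.127
gripper_force: 52.5
```

>>> carry_out(
  increments=[
    [1, 0.08, 0, 0.35, 0, 0.02, 0],
    [1, 0.08, 0, 0.23, 0, 0.02, 0],
    [1, 0.08, 0, 0.23, 0, 0.02, 0],
    [1, 0.08, 0, 0.23, 0, 0.02, 0],
    [1, 0, 0, 0, 0, 0, 0],
  ],
)

```text
time: 24.12
tool_pos: [0.5237, 0.1288, 0.3659]
tcp_rot: [-2.894, -0.043, -1.174]
contact_force: [0.9, 0.8, 5.5]
grip_width: 0.13
gripper_force: 51.6
```

```bash
cat > fin.py <<'E'
from look import *
s=status.sense(); print(s['time'],s['tool_pos'],s['contact_force'],s['grip_width'])
p=optics.get_image('scene'); C=cloud(p,p['depth']>0)
C=C[abs(C[:,1]-.133)<.007]
for z in np.arange(.185,.345,.01):
    S=C[(abs(C[:,2]-z)<.005)&(abs(C[:,0]-.636)<.04)]
    if len(S): print(round(z,3),((np.sort(S[:,0])-.636)*1000).round(0).astype(int))
T=box(cloud(p,hsv(p,(50,110,40),(80,255,255))),[.58,.05,.03],[.68,.21,.21]); c=T.mean(0)
print('tag',len(T),T.min(0),T.max(0),c,np.linalg.svd(T-c,full_matrices=False)[2][2])
for z in (.07,.1,.13,.16): S=T[abs(T[:,2]-z)<.01]; print(z,S[:,1].min(),S[:,1].max(),np.median(S[:,0]))
E
python3 fin.py
```

```text
24.125 [0.5237 0.1288 0.3659] [0.8588 0.7772 5.5305] 0.12962573561145677
0.185 [-3  0]
0.195 [-8 -5 -5 -5 -5 -3 -3 -3  1  3  3  4 11 11 13 14 19]
0.205 [-21 -18 -18 -15 -14 -14 -10  -8  -7  -6  -6  -5  -5  -5  -5  -4  -4  -4
  -4  -3  -3  -2  -1  10  16  18  19  20  20  21  21]
0.215 [-20 -20 -20 -19 -18 -18 -17 -17 -16 -15 -14  16  17  17  21  21  21  22
  22  22  22]
0.225 [12 13 13 14 16 16 16 18 18 19 20]
0.235 [ 3  5  6  7  7  7  7  7  8 10 11 11 14 14 15 16]
0.245 [ 2  2  3  5  7  7  7  8 10 11 13]
0.255 [ 2  3  3  3  3  4  5  5  7  7  8 10 11 12]
0.265 [-29 -25 -25 -23  -6  -5   1   2   3   3   3   3   4   4   5   5   6   7
   7]
0.275 [-38 -38 -30 -12  -6  -4  -4  -4  -3  -2   0   0   1   1   1   2   2   3
   3   3   4   4   4   4   6   7]
0.285 [-35 -12 -10  -9  -7  -6  -4  -3  -3  -3  -3  -2  -1   0   2   3]
0.295 [-13 -12  -9  -9  -9  -9  -8  -7  -6  -5  -5]
0.305 [-39 -39 -39 -39 -39 -38 -38  -9  13]
0.315 [-40 -38 -32 -17 -16 -15 -13 -12  -8  -4  -2   2   2   8   9  10  10  11
  12  13  13  13  14  14  15]
0.325 [-14 -14 -11 -11  -7  -5  -4  -4  -4  -2   0   0   0   1   1   1   1   2
   3   4   4   5   5   5   7   8   9   9   9  11  11  14]
0.335 [-5]
tag 788 [0.6189 0.0939 0.0556] [0.6378 0.1684 0.2092] [0.629  0.131  0.1326] [-0.992   0.1185  0.0438]
0.07 0.09792921804602882 0.16598154464334725 0.6265229536639761
0.1 0.09505568545689118 0.16739998431322545 0.6282088822449978
0.13 0.09812533027174539 0.1683708027642273 0.6285200554320184
0.16 0.09428352764285186 0.1666837221829584 0.6302667045669422
```

>>> carry_out(
  increments=[
    [1, 0, 0, 0.1, 0, 0, 0],
    [1.6, 0, 0, 0, 0, 0, 0],
    [2.2, 0, 0, 0, 0, 0, 0],
    [3, 0, 0, 0, 0, 0, 0],
    [4, 0, 0, 0, 0, 0, 0],
  ],
)

```text
time: 24.8
tool_pos: [0.5229, 0.1288, 0.3651]
tcp_rot: [-2.896, -0.043, -1.167]
contact_force: [-0.6, 0.2, -0.8]
grip_width: 0.47
gripper_force: 0.0
```

>>> carry_out(
  increments=[
    [4.5, 0, 0, 0, 0, 0, 0],
    [4.5, 0, 0, 0, 0, 0, 0],
    [4.5, 0, 0, 0, 0, 0, 0],
    [4.5, 0, 0, 0, 0, 0, 0],
  ],
)

```text
time: 25.3
tool_pos: [0.5231, 0.1288, 0.3656]
tcp_rot: [-2.896, -0.043, -1.169]
contact_force: [-0.2, -0.3, -0.0]
grip_width: 0.524
gripper_force: 0.0
```

```bash
python3 fin.py; python3 -c "
from look import *
s=status.sense();print(Ro.from_rotvec(s['tcp_rot']).as_matrix()[:,2],s['qpos'])"
```

```text
25.3 [0.5231 0.1288 0.3656] [-0.1971 -0.3095 -0.0026] 0.5243715690162004
0.195 [-4 -1 -1  0  0  1  1  3  3  5  6  9 14 16 17 21]
0.205 [-17 -16 -13 -13 -12 -12 -11 -11  -9  -3  -2  -1  -1   0   1   1   1   2
   2   2   3   3  10  14  16  23  24  25  25  26]
0.215 [-19 -16 -15 -14 -11 -10 -10   0   2  21  21  21  22  25  25  25  26  26
  27]
0.225 [ 9 14 15 15 17 19 19 19 20 20 20 21 24 26 27]
0.235 [ 5  6  6  6  6  6  9 10 11 12 12 12 14 15 16 23]
0.245 [-3 -1 -1  3  5  5  5  6  6  7  7  8  8  8]
0.255 [-3 -3 -3  0  1  3  3  4  4  4  4  5  5  6  6  7  7  8  8  8  8]
0.265 [-5 -5  2  4  5  5  5  6  6  6  7  7  9]
0.275 [-6 -1  0  1  1  1  2  3  3  4  4  5  5  6  6  6  6  7  7]
0.285 [-5 -5 -2 -2 -2 -2 -1  1  1  2  3  3  6]
0.295 [-11 -10  -9  -9  -8  -8  -7  -6  -5  -3  -2  -1   0]
0.305 [-40 -39 -38 -38 -37 -35  -9  -5]
0.315 [-17 -17 -15 -13   2   4   4   9  10  10  11  11  11  11  13  14  15  15]
0.325 [-17 -16 -13 -10 -10  -8  -7  -5  -4  -3  -1   0   0   2   3   3   3   3
   4   6   6   6   7   7   9   9   9  10  12  12]
0.335 [-3 -3  1]
tag 800 [0.625  0.0946 0.0586] [0.6439 0.1679 0.2097] [0.6345 0.1306 0.133 ] [-0.993   0.1137  0.0335]
0.07 0.09754872385373826 0.1678552815925772 0.6323092791400295
0.1 0.09580366418051649 0.16706518378663315 0.633792142843964
0.13 0.09583066995299101 0.16568841596969475 0.634831270508534
0.16 0.09536105890226543 0.1658802773096736 0.6350668726351453
[ 0.6937  0.0273 -0.7197] [ 0.0297 -0.0845  2.0266  0.0159  0.4322  1.5592]
```

>>> carry_out(
  increments=[
    [4.5, -0.7, -0.03, 0.72, 0, 0, 0],
    [4.5, -1.4, -0.05, 1.45, 0, 0, 0],
    [4.5, -2.1, -0.08, 2.2, 0, 0, 0],
    [4.5, -2.5, -0.1, 2.2, 0, 0, 0],
    [4.5, -2.5, -0.1, 2, 0, 0, 0],
  ],
)

```text
time: 25.98
tool_pos: [0.4299, 0.1251, 0.4526]
tcp_rot: [-2.895, -0.043, -1.17]
contact_force: [-0.1, 0.1, 0.4]
grip_width: 0.523
gripper_force: 0.0
```

>>> carry_out(
  increments=[
    [4.5, 0, 0, 0, 0, 0, 0],
    [4.5, 0, 0, 0, 0, 0, 0],
    [4.5, 0, 0, 0, 0, 0, 0],
    [4.5, 0, 0, 0, 0, 0, 0],
    [4.5, 0, 0, 0, 0, 0, 0],
  ],
)

```text
time: 26.6
tool_pos: [0.4313, 0.1251, 0.4507]
tcp_rot: [-2.897, -0.043, -1.167]
contact_force: [-0.1, -0.5, 0.5]
grip_width: 0.525
gripper_force: 0.0
```

```bash
python3 fin.py; python3 - <<'E'
from look import *
p=optics.get_image('scene')
# red tag for reference, and hook y-trend
m=hsv(p,(0,120,40),(6,255,255))|hsv(p,(174,120,40),(180,255,255))
T=box(cloud(p,m),[.58,-.12,.03],[.68,.06,.21]); c=T.mean(0); print('red',len(T),c,np.linalg.svd(T-c,full_matrices=False)[2][2])
C=cloud(p,p['depth']>0)
S=box(C,[.60,.115,.19],[.67,.15,.222]); S=S[~((S[:,0]>.624)&(S[:,0]<.642))]; print('bend near',np.median(S[S[:,0]<.63],0),'far',np.median(S[S[:,0]>.645],0))
S=box(C,[.645,.11,.215],[.67,.155,.235]);print('far wire',S.mean(0)); S=box(C,[.60,.11,.31],[.627,.155,.335]);print('upper near',S.mean(0))
S=box(C,[.645,.11,.31],[.66,.155,.335]);print('upper far',S.mean(0))
E
```

```text
26.6 [0.4313 0.1251 0.4507] [-0.1182 -0.4606  0.5161] 0.5247211210943905
0.195 [-1 -1  0  1  1  2  3  4  6  7  8  9 11 13 14 15 19 21]
0.205 [-13 -12 -12 -11 -10 -10 -10  -3  -1  -1  -1   0   0   1   1   1   1   1
   1   2   2   2   3   3  18  21  24  24  24  26  26  27]
0.215 [-18 -18 -18 -15 -14 -14 -14 -12 -12  -9  22  23  23  23  24  25  26  27
  27  28]
0.225 [ 7 16 17 19 19 19 20 22 23 23 23 27]
0.235 [ 5  5  7 10 10 10 10 11 11 12 12 14 14 15 17 17 18 19]
0.245 [-5 -2 -1  2  4  4  5  5  6  7  7  8  8  8  9 10 10]
0.255 [-3 -3 -3  4  5  5  5  5  6  7  9  9 10 10 11]
0.265 [-6 -5 -3  0  3  4  6  6  8  8  9  9]
0.275 [-5 -3 -2  1  1  2  2  3  3  3  4  4  5  6  6  6  6  7  7  7  7]
0.285 [-7 -6 -5 -5 -4 -4 -2 -2 -1 -1 -1  1  1  2  4]
0.295 [-13 -12 -12 -11 -10  -9  -9  -8  -7  -6  -6  -4  -2]
0.315 [-19 -17 -12 -12  -2   2   3   3   7  10  11  11  12  12  13  13  13  14
  14  15]
0.325 [-17 -12 -11 -11 -10 -10  -8  -6  -5  -5  -4  -4  -1   0   0   1   1   2
   3   3   5   5   5   5   6   6   6   7   7   8   9  12]
0.335 [-3  1  2]
tag 809 [0.6243 0.0953 0.0577] [0.6438 0.1674 0.21  ] [0.6354 0.1304 0.1326] [-0.9931  0.1149  0.0214]
0.07 0.09771529329103658 0.16633850663820415 0.6344291231065207
0.1 0.09664417770649224 0.1673621143159914 0.6350579576613959
0.13 0.09781915220830659 0.1637232493425792 0.6355557281750939
0.16 0.09654400219419208 0.16586481028633196 0.6359178926167831
red 90 [ 0.6414 -0.0284  0.1068] [0.9998 0.021  0.0012]
bend near [0.6222 0.1308 0.2131] far [0.6584 0.1308 0.2084]
far wire [0.6549 0.1319 0.2261]
upper near [0.6216 0.1289 0.3197]
upper far [0.6473 0.1322 0.3185]
```

>>> carry_out(
  increments=[
    [4.5, -1, 0, 0.5, 0, 0, 0],
    [4.5, -1, 0, 0.5, 0, 0, 0],
    [4.5, 0, 0, 0, 0, 0, 0],
    [4.5, 0, 0, 0, 0, 0, 0],
    [4.5, 0, 0, 0, 0, 0, 0],
  ],
)

```text
time: 27.32
tool_pos: [0.4111, 0.1251, 0.4611]
tcp_rot: [-2.896, -0.043, -1.168]
contact_force: [-0.6, -0.2, 0.0]
grip_width: 0.53
gripper_force: 0.0
```

>>> carry_out(
  increments=[
    [4.5, 0, 0, 0, 0, 0, 0],
    [4.5, 0, 0, 0, 0, 0, 0],
    [4.5, 0, 0, 0, 0, 0, 0],
    [4.5, 0, 0, 0, 0, 0, 0],
    [4.5, 0, 0, 0, 0, 0, 0],
  ],
)

```text
time: 27.95
tool_pos: [0.4111, 0.1252, 0.4613]
tcp_rot: [-2.896, -0.043, -1.169]
contact_force: [-0.9, 0.3, -0.2]
grip_width: 0.528
gripper_force: 0.0
```

```bash
python3 fin.py | grep -A9 tag; python3 - <<'E'
from look import *
p0=dict(np.load('scene0.npz')); p=optics.get_image('scene')
for n,lo,hi in [('red',(0,120,40),(6,255,255)),('amber',(18,130,90),(30,255,255)),('blue',(105,120,50),(125,255,255))]:
    for q in (p0,p):
        T=box(cloud(q,hsv(q,lo,hi)),[.36,-.13,.03],[.70,.2,.25]); print(n,len(T),np.median(T,0),T.min(0),T.max(0))
d=np.abs(p0['img'].astype(int)-p['img']).max(2)>40
n,l,st,c=cv2.connectedComponentsWithStats(d.astype(np.uint8))
for i in range(1,n):
    if st[i,4]>25: print(st[i],c[i].round())
E
```

```text
tag 811 [0.6273 0.0949 0.0583] [0.6443 0.1674 0.2096] [0.6356 0.1303 0.1331] [-0.993   0.1163  0.0209]
0.07 0.09782644179356778 0.16433096600204303 0.6346149722037504
0.1 0.0953158306546282 0.16697942782424507 0.6348075198067271
0.13 0.09840628149647632 0.16728075919476962 0.6354927989711799
0.16 0.09666047210445183 0.1659115550081552 0.635646185060952
red 46 [ 0.6414 -0.0252  0.0937] [ 0.6385 -0.0708  0.0641] [ 0.6456 -0.0022  0.1717]
red 80 [ 0.6412 -0.0255  0.1007] [ 0.6379 -0.0705  0.0604] [ 0.6449 -0.0017  0.205 ]
amber 91 [0.4964 0.059  0.1411] [0.396  0.0117 0.1049] [0.5265 0.0806 0.1549]
amber 88 [0.499 0.06  0.143] [0.3976 0.0133 0.1062] [0.5265 0.08   0.1542]
blue 80 [0.5117 0.1425 0.1467] [0.4818 0.0981 0.1349] [0.5295 0.1638 0.1535]
blue 110 [0.5068 0.138  0.1449] [0.432  0.0983 0.1174] [0.5298 0.166  0.1547]
[216   0  34  28 218] [235.  10.]
[ 242    0  110  157 6165] [293.  78.]
[282   0  11   6  29] [287.   2.]
[ 302    0  137  116 3877] [390.  44.]
[395  71  15  45 250] [402.  98.]
[233  76  21  15 122] [243.  82.]
[209  99   7  18  54] [212. 107.]
[ 356  117   98   84 2344] [411. 157.]
[357 178   7  10  26] [361. 182.]
[ 344  185   25   72 1007] [356. 231.]
[405 193   8  15  58] [408. 200.]
[262 211  17   7  32] [270. 214.]
[264 214  26  12 108] [276. 219.]
[238 222  11  41 166] [242. 241.]
[323 240  17   6  34] [331. 242.]
```

```bash
python3 -c "
from plant import workorder
print(workorder.hand_in())"
```

```text
the job is handed in; nothing more can be done
None
```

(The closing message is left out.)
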